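# Stand the tomatoes in the bun tin and nest the prep bowls

### The job

Get the tomatoes ready for the oven: stand every tomato, from the bowls and from the counter, in the bun tin, one to a well and sitting right down in it. Only when all of them are in the tin, clear up by nesting the empty bowls: the medium one upright on the floor of the large one, then the small one upright on the floor of the medium one, roughly centred. Leave the pepper mill, the oil bottle and the spice jar where they stand.

Things in the scene. Friction and masses are not known exactly. Their poses are not given: they have to be found in the camera images.
- tomato1: whole ripe tomato, red with a small green calyx, flattened ball 56 mm across and 46 mm high with a flat underside 30 mm across; about 110 g; origin at its centre (23 mm above its underside), z up through the calyx. Its widest band, upright and 12 mm high, lies level with the origin. May be absent (None); starts in the large bowl.
- tomato2: whole ripe tomato, red with a small green calyx, flattened ball 56 mm across and 46 mm high with a flat underside 30 mm across; about 110 g; origin at its centre (23 mm above its underside), z up through the calyx. Its widest band, upright and 12 mm high, lies level with the origin. May be absent (None); starts in the large bowl.
- tomato3: whole ripe tomato, red with a small green calyx, flattened ball 56 mm across and 46 mm high with a flat underside 30 mm across; about 110 g; origin at its centre (23 mm above its underside), z up through the calyx. Its widest band, upright and 12 mm high, lies level with the origin. May be absent (None); starts in the medium bowl.
- tomato4: whole ripe tomato, red with a small green calyx, flattened ball 56 mm across and 46 mm high with a flat underside 30 mm across; about 110 g; origin at its centre (23 mm above its underside), z up through the calyx. Its widest band, upright and 12 mm high, lies level with the origin. May be absent (None); starts on the counter.
- tomato5: whole ripe tomato, red with a small green calyx, flattened ball 56 mm across and 46 mm high with a flat underside 30 mm across; about 110 g; origin at its centre (23 mm above its underside), z up through the calyx. Its widest band, upright and 12 mm high, lies level with the origin. May be absent (None); starts on the counter.
- tomato6: whole ripe tomato, red with a small green calyx, flattened ball 56 mm across and 46 mm high with a flat underside 30 mm across; about 110 g; origin at its centre (23 mm above its underside), z up through the calyx. Its widest band, upright and 12 mm high, lies level with the origin. May be absent (None); starts on the counter.
- tin: dark steel bun tin, 264 x 180 mm, 18 mm high, fixed to the counter; origin at the centre of its underside, x along its rows of three, z up. Six round wells in 3 x 2, 68 mm across, 13 mm deep, 84 mm apart, floors 5 mm above the underside. A tomato standing in a well has its centre 23 mm above the well floor, 10 mm above the tin's top face.
- well1 (a point): centre of the floor of well 1 of the tin (13 mm below the tin's top face); z up
- well2 (a point): centre of the floor of well 2 of the tin (13 mm below the tin's top face); z up
- well3 (a point): centre of the floor of well 3 of the tin (13 mm below the tin's top face); z up
- well4 (a point): centre of the floor of well 4 of the tin (13 mm below the tin's top face); z up
- well5 (a point): centre of the floor of well 5 of the tin (13 mm below the tin's top face); z up
- well6 (a point): centre of the floor of well 6 of the tin (13 mm below the tin's top face); z up
- bowl_large: the largest white ceramic round bowl, loose: 200 mm outer rim diameter, 60 mm high, foot 140 mm across, wall and floor 8 mm thick; upper half of the wall nearly upright: its rim can be pinched from above. 650 g. Origin at the centre of its underside, z up. May hold up to two tomatoes at the start; inside, its floor is about 130 mm across.
- bowl_medium: the middle-sized white ceramic round bowl, loose: 160 mm outer rim diameter, 64 mm high, foot 100 mm across, wall and floor 8 mm thick; upper half of the wall nearly upright: its rim can be pinched from above. 380 g. Origin at the centre of its underside, z up. May hold one tomato at the start; inside, its floor is about 95 mm across. Nested, its rim stands 12 mm above the large one's.
- bowl_small: the smallest white ceramic round bowl, loose: 90 mm outer rim diameter, 68 mm high, foot 56 mm across, wall and floor 8 mm thick; upper half of the wall nearly upright: its rim can be pinched from above. 200 g. Origin at the centre of its underside, z up. Starts empty. Nested, its rim stands 12 mm above the medium one's.
- pepper_mill: turned dark wooden pepper mill, 56 mm across, 165 mm high, at one side of the work; origin at the centre of its underside. Bystander.
- oil_bottle: green glass bottle, 64 mm across, 180 mm high, at one side of the work; origin at the centre of its underside. Bystander.
- spice_jar: jar with a steel cap, 60 mm across, 90 mm high, at one side of the work; origin at the centre of its underside. Bystander.
Not all that is in view belongs to the job. What is shaped like the tomato6 but blue or pink is not meant.

How it is judged:
By the outcome, as a careful person would: the job done as asked, in the order asked, and still so for the second after the job is handed in, with the robot touching nothing.
Of tomato1, tomato2, tomato3, tomato4, tomato5, tomato6 only 4 to 6 are there at a start; the rules pass over those that are not, and their reading is None.
At some moment in a run one of tomato1, tomato2, tomato3, tomato4, tomato5, tomato6, bowl_medium, bowl_small may be knocked a few centimetres aside while the robot is not near it.
Once in a run the grip may slacken for a moment while it holds something.
It also fails if it takes over 210 s, if anything falls off the work surface, if the arm or the gripper's body presses on something with over 40 N, if the wrist force passes 120 N, or if a joint passes its speed limit or range.

### The arm

A 6-joint arm with a two-finger parallel gripper is mounted at the origin on the work surface. World frame = base frame: x ahead of the robot, y to its left, z up, the work surface at z = 0. Lengths are in m, angles in rad, forces in N, time in s.
With the tool pointing down it reaches from about 0.375 to 0.9 m from the base axis. Payload 3.1 kg.
Tool frame: the origin (TCP) lies at the very end of the fingers, on their centre line; the grasp point (between the pads) lies 19 mm behind it (manip.grasp_offset is the distance from the TCP to the grasp point, in m); x points along the fingers, z is the direction in which the jaws open and shut, and the axes are right-handed (so a half turn about x gives the same grasp; the last joint's range is limited). The gripper opens to 85 mm and grips with 20 to 120 N. Pads are 22 mm wide; open, the fingers measure 114 mm over their backs; the gripper's body (76 mm by 85 mm) begins 54 mm behind the grasp point. The pads swing forward as they close: fully open they stand 13 mm farther back than shut.
Start: joints at [-1.288, 0.527, 1.433, -0, 1.181, -0.178], TCP at [0.278, -0.56, 0.231] pointing down, gripper open.
Joint ranges: [-3.08, 3.08], [-0.75, 2.2], [0.22, 2.44], [-1.43, 4.57], [0, 2.65], [-2.85, 2.85]. Speed limits (rad/s): [2.79, 2.79, 3.14, 3.14, 3.14, 3.14].

### API

Orientations are given as a unit quaternion [x, y, z, w].
In Python, from station import manip gives the robot as it stands.
- The arm moves only by the tool send_rows, never from a script. Its argument "steps" is a list that holds one entry, the list of rows, each a list of 5 numbers: the closure, from 0 (fully open) to 1 (shut), then the shift along the world's x, y, z in m, then the turn about the world's z in rad. A call has 1 to 8 rows; each row is the pose to reach, as a shift and turn from the pose commanded when the call began; what a row does not reach only later rows make up. A row lasts 1/8 s, in which the tool goes at most 62.5 mm and 10.7 degrees, less where a joint would pass 70% of its speed; a pose out of reach is approached as far as the arm can. A call with a gripper value outside its range is refused whole. The fingers move at their own pace and stop on an object; "grip_force" is the grip in N (left out, the last holds). Time passes only in rows, so rows that repeat a pose let the fingers close. It gives the time, the measured TCP pose, the force and the opening at its end, in the units of the state.
- manip.sense(): the state, without advancing time (a new reading comes with each control period).
- manip.snapshot(name): name is "side" or "top"; returns the picture (384x512x3 uint8, red, green, blue); there is no depth.
- manip.camera_params(name): a dict with "fx", "fy", "cx", "cy" (pixels), "T" (4x4, takes a point from camera to world coordinates). Camera axes: x right, y down, z forward; pixel columns grow to the right and rows downward; lengths in m; the calibration is good to about 2 mm. A picture is of the moment at which its call begins. camera_params takes no time and is no camera call.
- manip.sign_off(): hands the job in, once; it reports no verdict.
The state is a dict: "t": time; "q": joint angles; "qd": joint speeds; "tau": joint torques, N m; "tcp_pos": TCP position; "tool_rot": TCP orientation; "force": force on the tool from outside, world axes, zero at the start; "ft_torque": the same for the moment, N m; "finger_gap": opening from 0.0 (shut) to 1.0 (fully open).
Only numpy, scipy, OpenCV 4.12 (cv2) and the standard library are available. Lean on these libraries where they do the work, as an engineer would, in place of code of your own. Each camera call takes 0.05 s, during which the arm holds its last target.

## Working session

There is one attempt and no reset: what is moved stays moved. The work goes in short steps, Python scripts to look and compute and a tool call to move; the robot and the scene stay as the last step left them, time stands still between calls to the robot, and variables do not carry over. Pictures are saved under pics/ and viewed, and the job is handed in when it is done.

Besides the shell and the picture viewer there is one more tool, called in YAML: its name, and indented under it one key for each argument. send_rows: Moves the arm, as the interface text tells. Its arguments: {"type":"object","properties":{"steps":{"type":"array","items":{"type":"array","items":{"type":"array","items":{"type":"number"}}}},"grip_force":{"type":"number"}},"required":["steps"]}

```bash
ls; mkdir -p pics; cat > h.py <<'E'
import numpy as np, cv2
from station import manip
def snap(name,fn):
    im=manip.snapshot(name); cv2.imwrite('pics/'+fn,im[:,:,::-1]); return im
def ray(name,u,v,z):
    p=manip.camera_params(name);T=np.array(p['T'])
    d=T[:3,:3]@np.array([(u-p['cx'])/p['fx'],(v-p['cy'])/p['fy'],1]);o=T[:3,3]
    return o+d*(z-o[2])/d[2]
def proj(name,P):
    p=manip.camera_params(name);T=np.array(p['T']);c=T[:3,:3].T@(np.array(P)-T[:3,3])
    return p['fx']*c[0]/c[2]+p['cx'],p['fy']*c[1]/c[2]+p['cy']
E
python3 - <<'E'
from h import *
for n in ['top','side']:
    snap(n,n+'0.png'); p=manip.camera_params(n); print(n,p['fx'],p['cx'],p['cy'],np.round(p['T'],3).tolist())
s=manip.sense();print(s)
E
```

```text
pics
top 380.5492788676289 255.9095641105743 194.4843029513981 [[0.03, -0.998, 0.053, 0.476], [-0.999, -0.029, 0.014, -0.002], [-0.013, -0.053, -0.999, 1.177], [0.0, 0.0, 0.0, 1.0]]
side 417.053180684096 254.5335320135318 190.27645879489398 [[0.777, -0.488, 0.397, -0.104], [-0.629, -0.609, 0.483, -0.749], [0.007, -0.625, -0.781, 1.307], [0.0, 0.0, 0.0, 1.0]]
{'t': 0.1, 'q': array([-1.28850960e+00,  5.28381532e-01,  1.43379354e+00,  2.26071559e-05,
        1.18143080e+00, -1.78498539e-01]), 'qd': array([ 0.00092646, -0.00318413, -0.00280284, -0.00067448,  0.00179933,
       -0.0010555 ]), 'tau': array([ 3.31608171e-04, -4.43303561e+01, -1.78586948e+01, -1.43071065e-04,
        3.89387555e-03, -6.27220729e-06]), 'tcp_pos': array([ 0.27775291, -0.55915298,  0.23042021]), 'tool_rot': array([ 0.37309291,  0.60149018, -0.37212889,  0.60044261]), 'force': array([-0.03521092,  0.66698756,  0.47313374]), 'ft_torque': array([-0.00352199,  0.01981917,  0.01948891]), 'finger_gap': 1.0019941740973324}
```

View pics/top0.png

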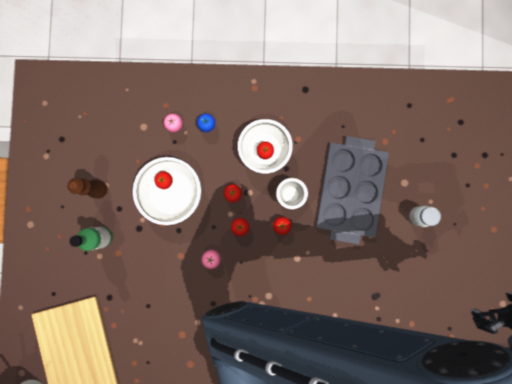

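View pics/side0.png

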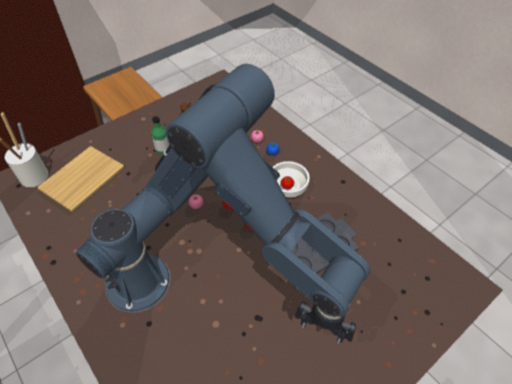

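```bash
cat >> h.py <<'E'
def tomatoes(im,name='top',z=0.03):
    hsv=cv2.cvtColor(im,cv2.COLOR_RGB2HSV);h,s,v=[hsv[:,:,i].astype(int) for i in range(3)]
    m=(((h<6)|(h>172))&(s>190)&(v>60)).astype(np.uint8)
    m=cv2.morphologyEx(m,cv2.MORPH_CLOSE,np.ones((5,5)))
    n,l,st,c=cv2.connectedComponentsWithStats(m)
    out=[]
    for i in range(1,n):
        if st[i,4]>60:
            cs,_=cv2.findContours((l==i).astype(np.uint8),cv2.RETR_EXTERNAL,cv2.CHAIN_APPROX_NONE)
            (u,w),r=cv2.minEnclosingCircle(cs[0])
            out.append((round(u,1),round(w,1),round(r,1),int(st[i,4]),c[i].round(1).tolist(),ray(name,*c[i],z).round(4).tolist()))
    return out
E
python3 - <<'E'
from h import *
im=cv2.imread('pics/top0.png')[:,:,::-1].copy()
for z in [0.023,0.031]:
    for t in tomatoes(im,'top',z): print(z,t)
hsv=cv2.cvtColor(im,cv2.COLOR_RGB2HSV)
for p in [(163,176),(265,155),(236,196),(240,231),(280,229),(211,262),(173,118),(206,122)]: print(p,im[p[1],p[0]],hsv[p[1],p[0]])
c=im[100:280,110:400]; cv2.imwrite('pics/crop0.png',cv2.resize(c,None,fx=2.7,fy=2.7,interpolation=cv2.INTER_CUBIC)[:,:,::-1])
# white bowls
m=((hsv[:,:,1]<40)&(hsv[:,:,2]>140)).astype(np.uint8);m[:80]=0
m=cv2.morphologyEx(m,cv2.MORPH_CLOSE,np.ones((5,5)))
cs,_=cv2.findContours(m,cv2.RETR_EXTERNAL,cv2.CHAIN_APPROX_NONE)
for c in cs:
    if cv2.contourArea(c)>200: 
        e=cv2.fitEllipse(c);print(cv2.contourArea(c),np.round(e[0],1),np.round(e[1],1),[ray('top',*e[0],z).round(4) for z in (0.06,0.064,0.068)])
E
```

```text
0.023 (264.8, 149.9, 8.1, 198, [264.9, 149.7], [0.6742, -0.0087, 0.023])
0.023 (162.9, 179.9, 8.2, 183, [163.3, 179.8], [0.5731, 0.2983, 0.023])
0.023 (232.2, 192.7, 8.9, 250, [232.2, 192.7], [0.5397, 0.0866, 0.023])
0.023 (281.6, 225.3, 9.1, 259, [281.6, 225.4], [0.4454, -0.0659, 0.023])
0.023 (239.4, 226.6, 9.0, 255, [239.5, 226.6], [0.4379, 0.0611, 0.023])
0.031 (264.8, 149.9, 8.1, 198, [264.9, 149.7], [0.6729, -0.0087, 0.031])
0.031 (162.9, 179.9, 8.2, 183, [163.3, 179.8], [0.5725, 0.2963, 0.031])
0.031 (232.2, 192.7, 8.9, 250, [232.2, 192.7], [0.5393, 0.086, 0.031])
0.031 (281.6, 225.3, 9.1, 259, [281.6, 225.4], [0.4456, -0.0655, 0.031])
0.031 (239.4, 226.6, 9.0, 255, [239.5, 226.6], [0.4382, 0.0606, 0.031])
(163, 176) [222  61  30] [  5 221 222]
(265, 155) [237  37  29] [  1 224 237]
(236, 196) [163  24  17] [  1 228 163]
(240, 231) [150  28  20] [  2 221 150]
(280, 229) [134  35  20] [  4 217 134]
(211, 262) [174 104 116] [175 103 174]
(173, 118) [250 177 217] [164  74 250]
(206, 122) [ 47 104 177] [107 187 177]
403.0 [427.3 216. ] [20.2 25.8] [array([ 0.4865, -0.4872,  0.06  ]), array([ 0.4865, -0.4854,  0.064 ]), array([ 0.4864, -0.4837,  0.068 ])]
767.5 [291.8 193.2] [31.  31.6] [array([ 0.5415, -0.0912,  0.06  ]), array([ 0.5412, -0.0908,  0.064 ]), array([ 0.541 , -0.0905,  0.068 ])]
3640.5 [166.4 190.8] [67.5 68.7] [array([0.5378, 0.2781, 0.06  ]), array([0.5376, 0.2771, 0.064 ]), array([0.5374, 0.2761, 0.068 ])]
2332.5 [264.8 145.8] [54.3 54.7] [array([ 0.6795, -0.0081,  0.06  ]), array([ 0.6788, -0.008 ,  0.064 ]), array([ 0.678, -0.008,  0.068])]
805.5 [  5.7 105.9] [ 12.2 109. ] [array([0.7786, 0.7726, 0.06  ]), array([0.7775, 0.7698, 0.064 ]), array([0.7764, 0.767 , 0.068 ])]
```

View pics/crop0.png

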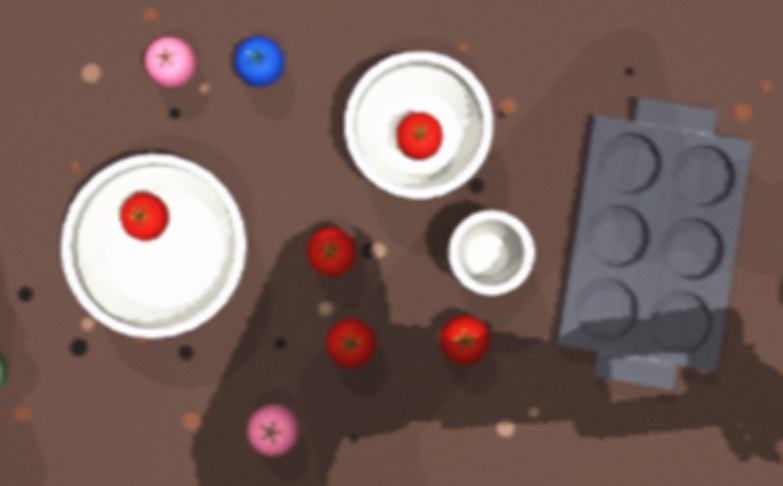

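```bash
python3 - <<'E'
from h import *
from scipy.spatial.transform import Rotation as R
s=manip.sense();M=R.from_quat(s['tool_rot']).as_matrix();print('jaw',M[:,2],'yaw deg',np.degrees(np.arctan2(M[1,2],M[0,2])),'x',M[:,0],manip.grasp_offset)
im=cv2.imread('pics/top0.png')[:,:,::-1].copy()
hsv=cv2.cvtColor(im,cv2.COLOR_RGB2HSV).astype(int)
m=((hsv[:,:,0]>100)&(hsv[:,:,0]<150)).astype(np.uint8);roi=np.zeros_like(m);roi[130:250,310:395]=1;m*=roi
m=cv2.morphologyEx(m,cv2.MORPH_OPEN,np.ones((3,3)))
m=cv2.morphologyEx(m,cv2.MORPH_CLOSE,np.ones((7,7)))
n,l,st,c=cv2.connectedComponentsWithStats(m);i=1+np.argmax(st[1:,4]);print(st[i],c[i]);m=(l==i).astype(np.uint8)
cs,_=cv2.findContours(m,cv2.RETR_EXTERNAL,cv2.CHAIN_APPROX_NONE)
rc=cv2.minAreaRect(cs[0]);print(rc)
P=np.array([ray('top',*q,0.018) for q in cs[0][:,0,:]])[:,:2].astype(np.float32)
print(cv2.minAreaRect(P*1000))
# body w/o handles
o=cv2.morphologyEx(m,cv2.MORPH_OPEN,np.ones((35,35)));cs2,_=cv2.findContours(o,cv2.RETR_EXTERNAL,cv2.CHAIN_APPROX_NONE)
P=np.array([ray('top',*q,0.018) for q in cs2[0][:,0,:]])[:,:2].astype(np.float32);print(cv2.minAreaRect(P*1000))
g=cv2.cvtColor(im,cv2.COLOR_RGB2GRAY)
v=im.copy();v[m>0]=v[m>0]//2+np.array([0,120,0],np.uint8)
cv2.imwrite('pics/tin0.png',cv2.resize(np.hstack([im[125:250,310:400],v[125:250,310:400]]),None,fx=4.4,fy=4.4,interpolation=cv2.INTER_CUBIC)[:,:,::-1])
E
```

```text
jaw [ 0.44464337 -0.89570551 -0.00197752] yaw deg -63.599420253780096 x [-5.40699007e-04  1.93935968e-03 -9.99997973e-01] 0.0187
[ 317  137   71  106 5593] [351.95351332 189.60504202]
((352.06756591796875, 189.59458923339844), (59.512428283691406, 103.73574829101562), 9.462322235107422)
((561.4769287109375, -277.1694030761719), (179.6328125, 316.7835693359375), 81.79366302490234)
((561.41015625, -277.1005554199219), (279.5530090332031, 181.91311645507812), 0.7272893190383911)
```

View pics/tin0.png

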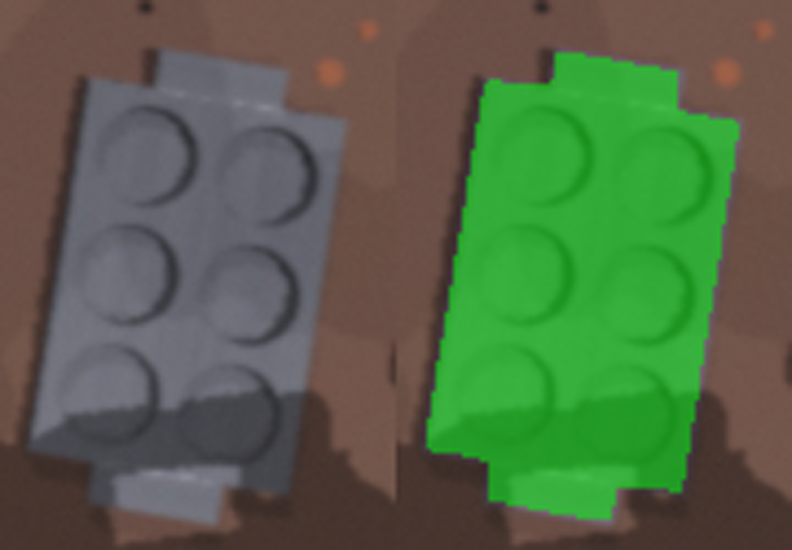

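```bash
python3 - <<'E'
from h import *
W=np.array([(147,155),(267,176),(128,274),(249,295),(108,393),(229,415)])/4.4+[310,125]
P=np.array([ray('top',*w,0.018) for w in W])[:,:2];print(P.round(4).tolist(),P.mean(0))
# rigid fit
G=np.array([(84,42),(84,-42),(0,42),(0,-42),(-84,42),(-84,-42)])/1000.
A=P-P.mean(0);th=np.arctan2((G[:,0]*A[:,1]-G[:,1]*A[:,0]).sum(),(G*A).sum());print(np.degrees(th))
for th in (th,np.radians(-8)):
  r=np.array([[np.cos(th),-np.sin(th)],[np.sin(th),np.cos(th)]]);F=G@r.T+[0.5612,-0.277];print(F.round(4).tolist())
E
```

```text
[[0.6495, -0.2495], [0.6372, -0.3327], [0.5663, -0.2379], [0.5542, -0.3215], [0.4836, -0.2257], [0.471, -0.309]] [ 0.56029459 -0.27940536]
-8.219172324712554
[[0.6503, -0.2474], [0.6383, -0.3306], [0.5672, -0.2354], [0.5552, -0.3186], [0.4841, -0.2234], [0.4721, -0.3066]]
[[0.6502, -0.2471], [0.6385, -0.3303], [0.567, -0.2354], [0.5554, -0.3186], [0.4839, -0.2237], [0.4722, -0.3069]]
```

send_rows:
  steps:
    - [[0.2, 0.1675, 0.494, -0.08, -0.597], [0.2, 0.1675, 0.494, -0.08, -0.597], [0.2, 0.1675, 0.494, -0.08, -0.597], [0.2, 0.1675, 0.494, -0.08, -0.597], [0.2, 0.1675, 0.494, -0.08, -0.597], [0.2, 0.1675, 0.494, -0.08, -0.597], [0.2, 0.1675, 0.494, -0.08, -0.597], [0.2, 0.1675, 0.494, -0.08, -0.597]]
  grip_force: 40

```text
t: 1.1
tcp_pos: [0.4371, -0.09, 0.1552]
tool_rot: [0.533, 0.465, -0.533, 0.465]
force: [1.2, -0.8, 0.4]
finger_gap: 0.804
```

send_rows:
  steps:
    - [[0.2, 0.0, 0.0, 0.0, 0.0], [0.2, 0.0, 0.0, 0.0, 0.0]]

```text
t: 1.35
tcp_pos: [0.4368, -0.0918, 0.1555]
tool_rot: [-0.532, -0.465, 0.533, -0.465]
force: [0.3, -0.2, 0.0]
finger_gap: 0.799
```

```bash
cat >> h.py <<'E'
from scipy.spatial.transform import Rotation as R
def st():
    s=manip.sense();M=R.from_quat(s['tool_rot']).as_matrix()
    print('t%.2f'%s['t'],s['tcp_pos'].round(4),'yaw %.1f'%np.degrees(np.arctan2(M[1,2],M[0,2])),'gap %.3f'%s['finger_gap'],'F',s['force'].round(1),'q',s['q'].round(2))
    return s
def go(x,y,z,yaw=None):
    s=manip.sense();print('shift',(np.array([x,y,z])-s['tcp_pos']).round(4))
    if yaw is not None:
        M=R.from_quat(s['tool_rot']).as_matrix();c=np.degrees(np.arctan2(M[1,2],M[0,2]));d=(yaw-c+90)%180-90;print('turn %.3f rad'%np.radians(d))
E
python3 - <<'E'
from h import *
st()
for n in ('top','side'):
    im=snap(n,n+'1.png'); 
    for t in tomatoes(im,n,0.023): print(n,t)
go(0.4455,-0.066,0.03,82)
E
```

```text
t1.35 [ 0.4368 -0.0918  0.1555] yaw -97.7 gap 0.799 F [ 0.3 -0.2  0. ] q [-0.46  0.42  1.95 -0.    0.78  1.25]
top (265.0, 150.0, 8.0, 196, [265.0, 149.8], [0.6739, -0.0091, 0.023])
top (163.1, 179.7, 8.3, 209, [163.0, 179.7], [0.5735, 0.2993, 0.023])
top (232.2, 192.7, 8.9, 250, [232.2, 192.8], [0.5396, 0.0867, 0.023])
top (239.5, 226.5, 8.9, 251, [239.4, 226.6], [0.4378, 0.0614, 0.023])
side (287.0, 182.5, 5.6, 101, [287.0, 182.4], [0.6755, -0.0053, 0.023])
side (229.3, 201.9, 6.9, 147, [229.2, 201.8], [0.4365, 0.0614, 0.023])
side (251.5, 222.0, 7.2, 157, [251.5, 222.3], [0.4443, -0.0666, 0.023])
shift [ 0.0087  0.0271 -0.1256]
turn -0.002 rad
```

View pics/side1.png

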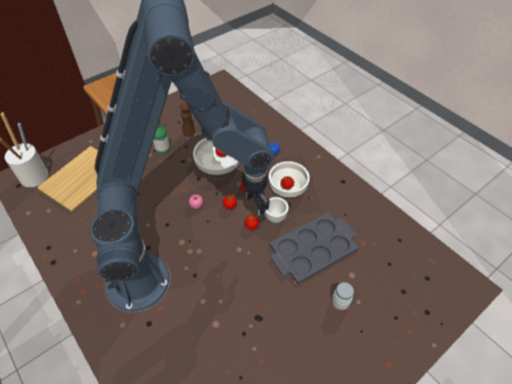

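View pics/top1.png

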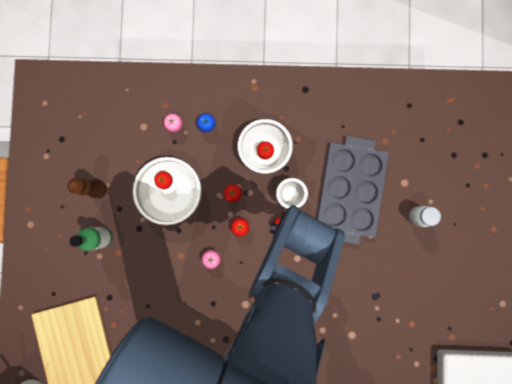

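send_rows:
  steps:
    - [[0.2, 0.0082, 0.0258, -0.04, 0], [0.2, 0.0082, 0.0258, -0.09, 0], [0.2, 0.0082, 0.0258, -0.13, 0], [0.2, 0.0082, 0.0258, -0.14, 0], [0.2, 0.0082, 0.0258, -0.14, 0]]

```text
t: 2.08
tcp_pos: [0.4449, -0.0671, 0.0155]
tool_rot: [-0.533, -0.464, 0.533, -0.464]
force: [0.1, -0.4, 0.8]
finger_gap: 0.803
```

send_rows:
  steps:
    - [[0.2, 0, 0.001, -0.005, 0], [0.2, 0, 0.001, -0.01, 0], [0.2, 0, 0.001, -0.012, 0], [0.2, 0, 0.001, -0.012, 0]]

```text
t: 2.58
tcp_pos: [0.4449, -0.0648, 0.0037]
tool_rot: [0.533, 0.465, -0.533, 0.465]
force: [0.4, 0.5, -0.4]
finger_gap: 0.799
```

send_rows:
  steps:
    - [[0.2, 0, -0.001, -0.002, 0], [0.2, 0, -0.001, -0.004, 0], [0.2, 0, -0.001, -0.006, 0], [0.2, 0, -0.001, -0.006, 0]]

```text
t: 3.08
tcp_pos: [0.4447, -0.0659, -0.0027]
tool_rot: [-0.533, -0.465, 0.533, -0.465]
force: [-0.5, -0.4, -0.2]
finger_gap: 0.804
```

send_rows:
  steps:
    - [[0.2, 0, 0, -0.002, 0], [0.2, 0, 0, -0.003, 0], [0.2, 0, 0, -0.004, 0], [0.2, 0, 0, -0.004, 0]]

```text
t: 3.58
tcp_pos: [0.4448, -0.0659, -0.0066]
tool_rot: [-0.533, -0.465, 0.533, -0.465]
force: [0.5, 1.3, 0.8]
finger_gap: 0.795
```

send_rows:
  steps:
    - [[0.2, 0, 0, 0.0116, 0], [0.2, 0, 0, 0.0116, 0], [0.6, 0, 0, 0.0116, 0], [0.6, 0, 0, 0.0116, 0], [0.6, 0, 0, 0.0116, 0], [0.6, 0, 0, 0.0116, 0]]
  grip_force: 40

```text
t: 4.32
tcp_pos: [0.4452, -0.066, 0.0059]
tool_rot: [0.533, 0.464, -0.533, 0.465]
force: [-0.4, 0.3, 8.1]
finger_gap: 0.637
```

send_rows:
  steps:
    - [[0.6, 0, 0, 0.02, 0], [0.6, 0, 0, 0.06, 0], [0.6, 0, 0, 0.1, 0], [0.6, 0.005, -0.05, 0.1, 0], [0.6, 0.01, -0.1, 0.1, 0], [0.6, 0.017, -0.15, 0.1, 0], [0.6, 0.022, -0.2, 0.1, 0], [0.6, 0.027, -0.24, 0.1, 0]]

```text
t: 5.32
tcp_pos: [0.4716, -0.3079, 0.1048]
tool_rot: [-0.533, -0.465, 0.533, -0.464]
force: [0.9, -0.0, -1.1]
finger_gap: 0.637
```

```bash
python3 - <<'E'
from h import *
st()
im=snap('side','side2.png'); cv2.imwrite('pics/side2c.png',cv2.resize(im[150:330,200:400],None,fx=3.5,fy=3.2,interpolation=cv2.INTER_CUBIC)[:,:,::-1])
go(0.472,-0.3068,0.05,82)
E
```

```text
t5.33 [ 0.4716 -0.3079  0.1048] yaw -97.9 gap 0.637 F [ 0.9 -0.  -1.1] q [-0.78  0.62  1.7  -0.    0.82  0.93]
shift [-0.0018  0.0075 -0.0554]
turn -0.001 rad
```

View pics/side2c.png

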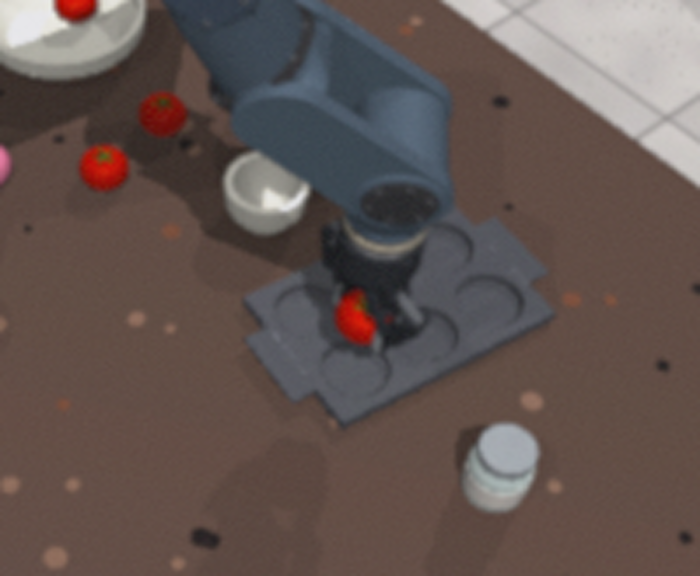

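```bash
python3 - <<'E'
from h import *
im=cv2.imread('pics/side2.png')
cv2.imwrite('pics/side2d.png',cv2.resize(im[205:270,270:345],None,fx=9,fy=9,interpolation=cv2.INTER_CUBIC))
st();print(proj('side',(0.472,-0.307,0.122)),proj('side',(0.472,-0.307,0.145)))
E
```

```text
t5.38 [ 0.4738 -0.3143  0.1054] yaw -98.0 gap 0.636 F [ 1.5 -4.3  0.3] q [-0.78  0.62  1.69 -0.    0.82  0.93]
(np.float64(304.0356134327988), np.float64(248.24581757955102)) (np.float64(304.7410409159273), np.float64(244.57342036420596))
```

View pics/side2d.png

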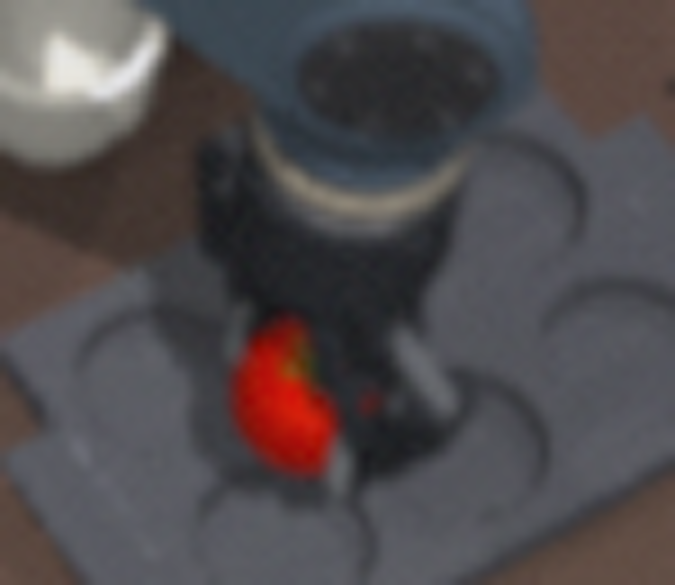

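send_rows:
  steps:
    - [[0.6, 0, -0.001, 0, 0], [0.6, 0, -0.001, -0.03, 0], [0.6, 0, -0.001, -0.06, 0], [0.6, 0, -0.001, -0.075, 0], [0.6, 0, -0.001, -0.08, 0], [0.6, 0, -0.001, -0.085, 0], [0.6, 0, -0.001, -0.088, 0], [0.6, 0, -0.001, -0.088, 0]]

```text
t: 6.38
tcp_pos: [0.472, -0.3071, 0.0175]
tool_rot: [0.533, 0.465, -0.533, 0.465]
force: [-1.0, -0.4, -0.7]
finger_gap: 0.639
```

Position (0.472, -0.307) matches well F. Lower a little more, then open.

send_rows:
  steps:
    - [[0.6, 0, 0, -0.003, 0], [0.6, 0, 0, -0.003, 0], [0.2, 0, 0, -0.003, 0], [0.2, 0, 0, -0.003, 0], [0.2, 0, 0, -0.003, 0], [0.2, 0, 0, 0.03, 0], [0.2, 0, 0, 0.09, 0], [0.2, 0.01, 0.05, 0.12, 0]]

```text
t: 7.38
tcp_pos: [0.484, -0.2609, 0.1403]
tool_rot: [0.534, 0.461, -0.534, 0.467]
force: [0.8, 0.0, 0.4]
finger_gap: 0.799
```

```bash
python3 - <<'E'
from h import *
st()
for n in ('top','side'):
    im=snap(n,n+'3.png'); 
    for t in tomatoes(im,n,0.023): print(n,t)
    for t in tomatoes(im,n,0.028): print(n,t[0],t[-1])
cv2.imwrite('pics/side3d.png',cv2.resize(im[190:290,230:370],None,fx=5,fy=5,interpolation=cv2.INTER_CUBIC)[:,:,::-1])
E
```

```text
t7.38 [ 0.484  -0.2609  0.1403] yaw -98.1 gap 0.799 F [0.8 0.  0.4] q [-0.7   0.55  1.71 -0.    0.87  1.01]
top (265.0, 150.0, 8.0, 197, [264.9, 149.9], [0.6738, -0.009, 0.023])
top (163.2, 179.8, 8.1, 206, [163.2, 179.8], [0.5731, 0.2988, 0.023])
top (232.4, 192.8, 9.0, 249, [232.3, 192.8], [0.5396, 0.0865, 0.023])
top (239.5, 226.5, 8.9, 253, [239.5, 226.6], [0.4379, 0.0613, 0.023])
top 265.0 [0.673, -0.009, 0.028]
top 163.2 [0.5727, 0.2975, 0.028]
top 232.4 [0.5394, 0.0861, 0.028]
top 239.5 [0.4381, 0.061, 0.028]
side (221.2, 150.1, 5.2, 80, [221.4, 150.6], [0.5746, 0.3017, 0.023])
side (246.0, 185.3, 6.4, 127, [245.9, 185.2], [0.5381, 0.0861, 0.023])
side (229.3, 202.0, 6.7, 141, [229.2, 202.0], [0.4363, 0.0609, 0.023])
side (301.4, 262.5, 7.6, 177, [301.3, 262.7], [0.4733, -0.3063, 0.023])
side 221.2 [0.572, 0.2976, 0.028]
side 246.0 [0.5356, 0.0828, 0.028]
side 229.3 [0.4342, 0.0577, 0.028]
side 301.4 [0.471, -0.308, 0.028]
```

View pics/side3d.png

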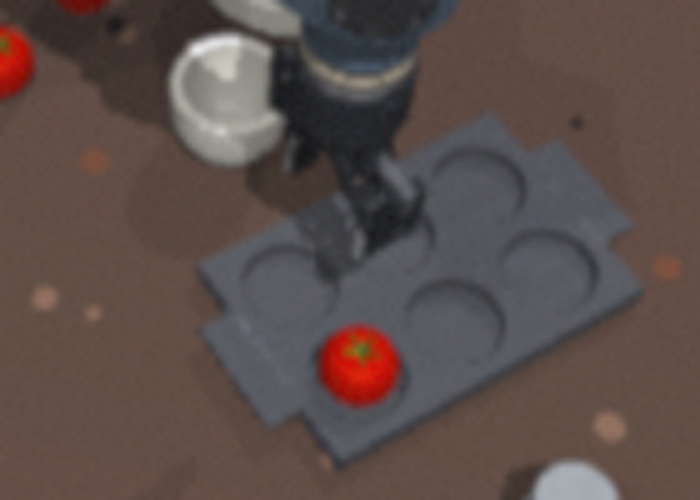

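send_rows:
  steps:
    - [[0.2, -0.008, 0.06, 0, 0], [0.2, -0.016, 0.12, 0, 0], [0.2, -0.024, 0.18, 0, 0], [0.2, -0.032, 0.24, 0, 0], [0.2, -0.04, 0.3, 0, 0], [0.2, -0.044, 0.318, -0.03, 0], [0.2, -0.044, 0.318, -0.07, 0], [0.2, -0.044, 0.318, -0.08, 0]]

```text
t: 8.48
tcp_pos: [0.4363, 0.0614, 0.0553]
tool_rot: [-0.532, -0.466, 0.534, -0.464]
force: [0.8, -0.5, -0.4]
finger_gap: 0.8
```

send_rows:
  steps:
    - [[0.2, 0, 0, 0, 0], [0.2, 0, 0, 0, 0]]

```text
t: 8.72
tcp_pos: [0.4387, 0.0606, 0.0579]
tool_rot: [0.533, 0.464, -0.533, 0.465]
force: [-0.3, 0.2, -0.2]
finger_gap: 0.801
```

send_rows:
  steps:
    - [[0.2, -0.001, 0, -0.03, 0], [0.2, -0.001, 0, -0.052, 0], [0.2, -0.001, 0, -0.052, 0], [0.6, -0.001, 0, -0.052, 0], [0.6, -0.001, 0, -0.052, 0], [0.6, -0.001, 0, -0.052, 0], [0.6, -0.001, 0, -0.052, 0]]

```text
t: 9.6
tcp_pos: [0.4376, 0.0609, 0.0063]
tool_rot: [0.533, 0.464, -0.532, 0.466]
force: [-0.1, -0.6, 8.5]
finger_gap: 0.639
```

send_rows:
  steps:
    - [[0.6, 0, 0, 0.02, 0], [0.6, 0, 0, 0.07, 0], [0.6, 0.01, -0.03, 0.11, 0], [0.6, 0.025, -0.08, 0.12, 0], [0.6, 0.041, -0.135, 0.12, 0], [0.6, 0.058, -0.19, 0.12, 0], [0.6, 0.076, -0.245, 0.12, 0], [0.6, 0.094, -0.3, 0.12, 0]]

```text
t: 10.6
tcp_pos: [0.5308, -0.2405, 0.1253]
tool_rot: [0.533, 0.465, -0.533, 0.465]
force: [0.2, -0.4, -1.1]
finger_gap: 0.635
```

send_rows:
  steps:
    - [[0.6, 0.012, -0.04, -0.01, 0], [0.6, 0.0235, -0.079, -0.03, 0], [0.6, 0.0235, -0.079, -0.05, 0], [0.6, 0.0235, -0.079, -0.07, 0], [0.6, 0.0235, -0.079, -0.08, 0], [0.6, 0.0235, -0.079, -0.08, 0]]

```text
t: 11.35
tcp_pos: [0.5537, -0.3163, 0.0442]
tool_rot: [-0.532, -0.466, 0.533, -0.464]
force: [-0.1, -0.1, -1.0]
finger_gap: 0.633
```

send_rows:
  steps:
    - [[0.6, 0.001, -0.002, -0.01, 0], [0.6, 0.001, -0.002, -0.02, 0], [0.6, 0.001, -0.002, -0.027, 0], [0.6, 0.001, -0.002, -0.0295, 0], [0.6, 0.001, -0.002, -0.0295, 0]]

```text
t: 11.98
tcp_pos: [0.5552, -0.3199, 0.0154]
tool_rot: [-0.533, -0.465, 0.533, -0.465]
force: [0.4, -0.3, -0.5]
finger_gap: 0.637
```

send_rows:
  steps:
    - [[0.2, 0, 0.0005, 0, 0], [0.2, 0, 0.0005, 0, 0], [0.2, 0, 0.0005, 0.0, 0], [0.2, 0, 0, 0.03, 0], [0.2, 0, 0, 0.08, 0], [0.2, 0, 0.04, 0.12, 0], [0.2, 0, 0.1, 0.12, 0], [0.2, 0, 0.16, 0.12, 0]]

```text
t: 12.98
tcp_pos: [0.5557, -0.159, 0.1368]
tool_rot: [0.534, 0.464, -0.533, 0.465]
force: [1.6, 0.0, -0.7]
finger_gap: 0.802
```

```bash
python3 - <<'E'
from h import *
for n in ('top','side'):
    im=snap(n,n+'4.png'); 
    for t in tomatoes(im,n,0.023): print(n,t)
    for t in tomatoes(im,n,0.028): print(n,t[0],t[-1])
    for t in tomatoes(im,n,0.031): print(n,t[0],t[-1])
cv2.imwrite('pics/side4d.png',cv2.resize(im[130:290,190:370],None,fx=4,fy=3.7,interpolation=cv2.INTER_CUBIC)[:,:,::-1])
st()
E
```

```text
top (265.0, 150.0, 8.1, 197, [265.0, 149.9], [0.6738, -0.0091, 0.023])
top (163.2, 179.8, 8.1, 205, [163.1, 179.8], [0.5732, 0.2989, 0.023])
top (232.2, 192.7, 8.9, 244, [232.2, 192.7], [0.5398, 0.0868, 0.023])
top 265.0 [0.6729, -0.0091, 0.028]
top 163.2 [0.5727, 0.2976, 0.028]
top 232.2 [0.5395, 0.0864, 0.028]
top 265.0 [0.6724, -0.009, 0.031]
top 163.2 [0.5725, 0.2968, 0.031]
top 232.2 [0.5393, 0.0862, 0.031]
side (221.2, 150.1, 5.3, 82, [221.3, 150.5], [0.5747, 0.302, 0.023])
side (245.8, 185.2, 6.6, 133, [245.9, 185.3], [0.5378, 0.086, 0.023])
side (321.0, 252.0, 7.3, 169, [321.0, 252.2], [0.5559, -0.3192, 0.023])
side (301.3, 262.4, 7.7, 178, [301.3, 262.7], [0.473, -0.3064, 0.023])
side 221.2 [0.5721, 0.2979, 0.028]
side 245.8 [0.5353, 0.0828, 0.028]
side 321.0 [0.5534, -0.3209, 0.028]
side 301.3 [0.4708, -0.3082, 0.028]
side 221.2 [0.5705, 0.2955, 0.031]
side 245.8 [0.5338, 0.0808, 0.031]
side 321.0 [0.5518, -0.3219, 0.031]
side 301.3 [0.4694, -0.3092, 0.031]
t13.07 [ 0.5534 -0.1535  0.1358] yaw -97.5 gap 0.797 F [ 0.3 -0.4 -1.2] q [-0.47  0.59  1.65  0.    0.91  1.23]
```

View pics/side4d.png

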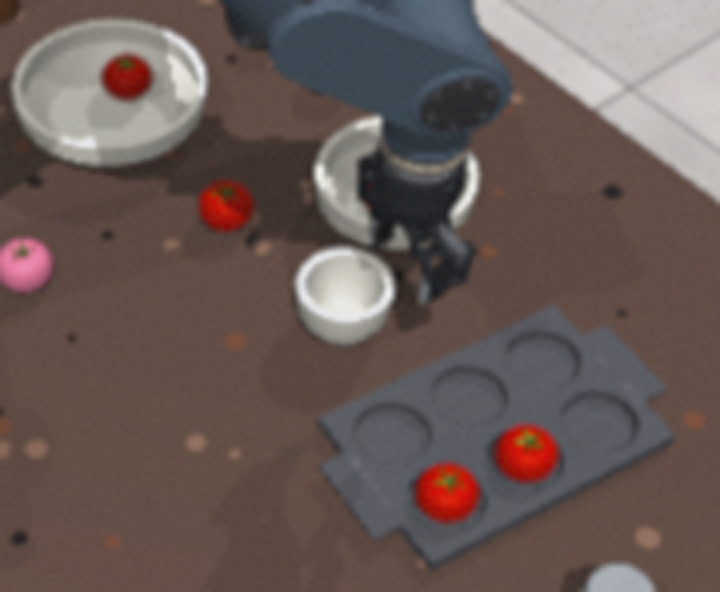

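send_rows:
  steps:
    - [[0.2, -0.004, 0.06, 0, 0], [0.2, -0.008, 0.12, 0, 0], [0.2, -0.012, 0.18, 0, 0], [0.2, -0.016, 0.235, 0, 0], [0.2, -0.0165, 0.246, -0.03, 0], [0.2, -0.0165, 0.246, -0.07, 0], [0.2, -0.0165, 0.246, -0.08, 0], [0.2, -0.0165, 0.246, -0.08, 0]]

```text
t: 14.08
tcp_pos: [0.539, 0.0856, 0.0554]
tool_rot: [-0.533, -0.465, 0.533, -0.464]
force: [-0.3, 0.0, -0.1]
finger_gap: 0.799
```

send_rows:
  steps:
    - [[0.2, 0, 0.0005, -0.03, 0], [0.2, 0, 0.0005, -0.05, 0], [0.2, 0, 0.0005, -0.05, 0], [0.6, 0, 0.0005, -0.05, 0], [0.6, 0, 0.0005, -0.05, 0], [0.6, 0, 0.0005, -0.05, 0], [0.6, 0, 0.0005, -0.05, 0]]

```text
t: 14.95
tcp_pos: [0.5402, 0.0863, 0.0072]
tool_rot: [0.534, 0.464, -0.532, 0.466]
force: [0.4, -0.7, 7.0]
finger_gap: 0.633
```

send_rows:
  steps:
    - [[0.6, 0, 0, 0.02, 0], [0.6, 0, 0, 0.07, 0], [0.6, 0.005, -0.03, 0.115, 0], [0.6, 0.017, -0.08, 0.12, 0], [0.6, 0.03, -0.135, 0.12, 0], [0.6, 0.043, -0.19, 0.12, 0], [0.6, 0.056, -0.245, 0.12, 0], [0.6, 0.069, -0.3, 0.12, 0]]

```text
t: 15.95
tcp_pos: [0.6078, -0.215, 0.1258]
tool_rot: [0.533, 0.465, -0.533, 0.465]
force: [0.8, 0.7, -1.7]
finger_gap: 0.637
```

send_rows:
  steps:
    - [[0.6, 0.013, -0.05, -0.01, 0], [0.6, 0.026, -0.1, -0.03, 0], [0.6, 0.029, -0.117, -0.05, 0], [0.6, 0.029, -0.117, -0.07, 0], [0.6, 0.029, -0.117, -0.08, 0], [0.6, 0.029, -0.117, -0.08, 0]]

```text
t: 16.7
tcp_pos: [0.636, -0.3278, 0.0444]
tool_rot: [-0.532, -0.467, 0.533, -0.464]
force: [-0.4, -0.1, -0.3]
finger_gap: 0.638
```

send_rows:
  steps:
    - [[0.6, 0.001, -0.001, -0.01, 0], [0.6, 0.001, -0.001, -0.02, 0], [0.6, 0.001, -0.001, -0.027, 0], [0.6, 0.001, -0.001, -0.0285, 0], [0.6, 0.001, -0.001, -0.0285, 0], [0.6, 0.001, -0.001, -0.0285, 0]]

```text
t: 17.45
tcp_pos: [0.6381, -0.3317, 0.0175]
tool_rot: [0.533, 0.465, -0.533, 0.465]
force: [0.2, -0.5, -1.0]
finger_gap: 0.63
```

send_rows:
  steps:
    - [[0.6, 0, 0.0005, -0.0015, 0], [0.2, 0, 0.0005, -0.0015, 0], [0.2, 0, 0.0005, -0.0015, 0], [0.2, 0, 0.0005, -0.0015, 0], [0.2, 0, 0, 0.03, 0], [0.2, 0, 0, 0.08, 0], [0.2, 0, 0.04, 0.12, 0], [0.2, 0, 0.1, 0.12, 0]]

```text
t: 18.45
tcp_pos: [0.6409, -0.234, 0.1421]
tool_rot: [0.535, 0.46, -0.532, 0.468]
force: [0.7, 1.0, -1.0]
finger_gap: 0.798
```

```bash
cat >> h.py <<'E'
def bowls(im):
    hsv=cv2.cvtColor(im,cv2.COLOR_RGB2HSV)
    m=((hsv[:,:,1]<40)&(hsv[:,:,2]>140)).astype(np.uint8);m[:80]=0;m[:,:110]=0;m[:,390:]=0
    m=cv2.morphologyEx(m,cv2.MORPH_CLOSE,np.ones((5,5)))
    cs,_=cv2.findContours(m,cv2.RETR_EXTERNAL,cv2.CHAIN_APPROX_NONE)
    for c in cs:
        if cv2.contourArea(c)>200:
            e=cv2.fitEllipse(c);print('bowl',np.round(e[0],1),np.round(e[1],1),[ray('top',*e[0],z).round(4).tolist() for z in (0.06,0.064,0.068)])
E
python3 - <<'E'
from h import *
for n in ('top','side'):
    im=snap(n,n+'5.png'); 
    if n=='top': bowls(im)
    for t in tomatoes(im,n,0.028): print(n,t)
    for t in tomatoes(im,n,0.031): print(n,t[0],t[-1])
cv2.imwrite('pics/side5d.png',cv2.resize(im[130:290,190:370],None,fx=4,fy=3.7,interpolation=cv2.INTER_CUBIC)[:,:,::-1])
st()
E
```

```text
bowl [291.7 193.2] [31.1 31.6] [[0.5415, -0.091, 0.06], [0.5412, -0.0907, 0.064], [0.541, -0.0903, 0.068]]
bowl [166.2 190.7] [66.6 68.2] [[0.538, 0.2788, 0.06], [0.5377, 0.2778, 0.064], [0.5375, 0.2768, 0.068]]
bowl [264.6 145.7] [53.2 53.9] [[0.6797, -0.0073, 0.06], [0.679, -0.0072, 0.064], [0.6783, -0.0072, 0.068]]
top (265.0, 150.0, 8.1, 198, [265.0, 149.9], [0.673, -0.0092, 0.028])
top (373.7, 165.0, 7.0, 69, [375.3, 165.8], [0.6338, -0.3438, 0.028])
top (163.2, 179.8, 8.1, 206, [163.2, 179.8], [0.5727, 0.2975, 0.028])
top 265.0 [0.6725, -0.0091, 0.031]
top 373.7 [0.6334, -0.3429, 0.031]
top 163.2 [0.5724, 0.2967, 0.031]
side (221.2, 150.1, 5.3, 82, [221.3, 150.5], [0.5721, 0.2979, 0.028])
side (287.0, 182.2, 5.6, 100, [287.0, 182.2], [0.6733, -0.0074, 0.028])
side (339.9, 241.4, 7.3, 158, [339.7, 241.7], [0.6359, -0.3323, 0.028])
side (321.0, 252.0, 7.3, 169, [321.0, 252.1], [0.5536, -0.3208, 0.028])
side (301.1, 262.8, 7.6, 177, [301.2, 262.7], [0.4704, -0.3079, 0.028])
side 221.2 [0.5705, 0.2955, 0.031]
side 287.0 [0.6715, -0.0092, 0.031]
side 339.9 [0.6342, -0.3333, 0.031]
side 321.0 [0.5521, -0.3218, 0.031]
side 301.1 [0.469, -0.3089, 0.031]
t18.55 [ 0.6372 -0.225   0.1383] yaw -97.5 gap 0.800 F [-0.9  0.1 -0.2] q [-0.51  0.7   1.37  0.    1.07  1.2 ]
```

View pics/side5d.png

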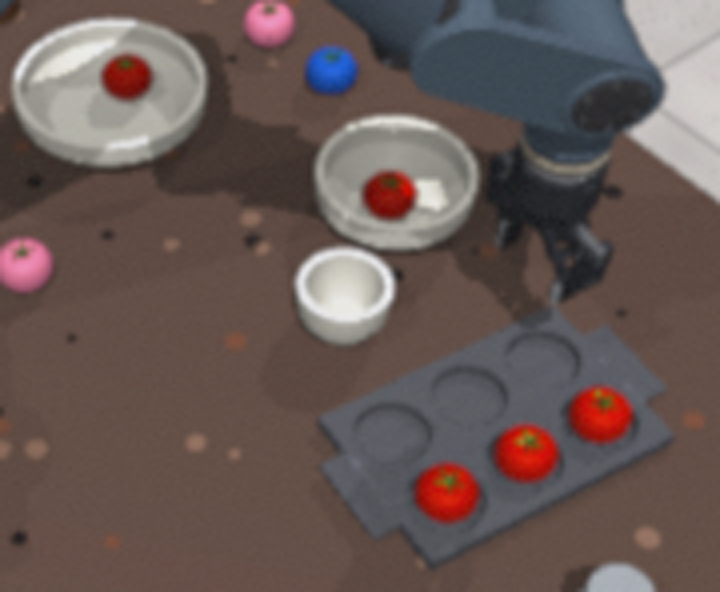

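send_rows:
  steps:
    - [[0.2, 0.009, 0.06, 0, 0], [0.2, 0.018, 0.12, 0, 0], [0.2, 0.027, 0.18, 0, 0], [0.2, 0.034, 0.2225, -0.01, 0], [0.2, 0.034, 0.2225, -0.04, 0], [0.2, 0.034, 0.2225, -0.05, 0], [0.2, 0.034, 0.2225, -0.05, 0], [0.2, 0.034, 0.2225, -0.05, 0]]

```text
t: 19.55
tcp_pos: [0.6726, -0.0101, 0.088]
tool_rot: [0.534, 0.464, -0.533, 0.465]
force: [-0.0, -0.6, 0.3]
finger_gap: 0.801
```

send_rows:
  steps:
    - [[0.2, -0.0005, 0.001, -0.03, 0], [0.2, -0.0005, 0.001, -0.05, 0], [0.2, -0.0005, 0.001, -0.065, 0], [0.2, -0.0005, 0.001, -0.0715, 0], [0.2, -0.0005, 0.001, -0.0715, 0]]

```text
t: 20.18
tcp_pos: [0.6713, -0.008, 0.0153]
tool_rot: [-0.533, -0.465, 0.533, -0.465]
force: [-0.3, -0.1, -0.7]
finger_gap: 0.8
```

send_rows:
  steps:
    - [[0.6, 0, 0, 0, 0], [0.6, 0, 0, 0, 0], [0.6, 0, 0, 0, 0], [0.6, 0, 0, 0, 0], [0.6, 0, 0, 0.02, 0], [0.6, 0, 0, 0.06, 0], [0.6, 0, 0, 0.1, 0], [0.6, 0, 0, 0.105, 0]]

```text
t: 21.18
tcp_pos: [0.6735, -0.0082, 0.1248]
tool_rot: [0.534, 0.463, -0.531, 0.467]
force: [-0.2, -0.8, -1.4]
finger_gap: 0.635
```

send_rows:
  steps:
    - [[0.6, -0.005, -0.055, 0, 0], [0.6, -0.01, -0.11, 0, 0], [0.6, -0.015, -0.165, 0, 0], [0.6, -0.0205, -0.22, 0, 0], [0.6, -0.0215, -0.239, -0.02, 0], [0.6, -0.0215, -0.239, -0.06, 0], [0.6, -0.0215, -0.239, -0.08, 0], [0.6, -0.0215, -0.239, -0.08, 0]]

```text
t: 22.18
tcp_pos: [0.6479, -0.2448, 0.0376]
tool_rot: [-0.532, -0.467, 0.533, -0.463]
force: [-0.2, 0.7, -1.0]
finger_gap: 0.64
```

send_rows:
  steps:
    - [[0.6, 0, 0, 0, 0], [0.6, 0, 0, -0.01, 0], [0.6, 0, 0, -0.02, 0], [0.6, 0, 0, -0.024, 0], [0.6, 0, 0, -0.024, 0]]

```text
t: 22.8
tcp_pos: [0.6495, -0.2468, 0.016]
tool_rot: [-0.533, -0.465, 0.533, -0.464]
force: [0.6, -0.1, -0.5]
finger_gap: 0.635
```

send_rows:
  steps:
    - [[0.2, 0, -0.0005, 0, 0], [0.2, 0, -0.0005, 0, 0], [0.2, 0, -0.0005, 0, 0], [0.2, 0, 0, 0.03, 0], [0.2, 0, 0, 0.08, 0], [0.2, -0.01, 0.04, 0.12, 0], [0.2, -0.025, 0.095, 0.12, 0], [0.2, -0.04, 0.15, 0.12, 0]]

```text
t: 23.8
tcp_pos: [0.6099, -0.0959, 0.1379]
tool_rot: [0.534, 0.464, -0.533, 0.465]
force: [0.7, 1.4, -1.3]
finger_gap: 0.8
```

```bash
python3 - <<'E'
from h import *
for n in ('top','side'):
    im=snap(n,n+'6.png'); 
    if n=='top': bowls(im)
    for t in tomatoes(im,n,0.028): print(n,t)
    for t in tomatoes(im,n,0.031): print(n,t[0],t[-1])
cv2.imwrite('pics/side6d.png',cv2.resize(im[130:290,190:370],None,fx=4,fy=3.7,interpolation=cv2.INTER_CUBIC)[:,:,::-1])
st()
E
```

```text
bowl [166.5 190.8] [67.3 67.5] [[0.5378, 0.2778, 0.06], [0.5376, 0.2768, 0.064], [0.5374, 0.2758, 0.068]]
bowl [260.9 144.7] [43.6 57.4] [[0.6826, 0.0037, 0.06], [0.6819, 0.0037, 0.064], [0.6811, 0.0037, 0.068]]
top (346.0, 160.0, 8.5, 122, [347.7, 160.6], [0.6472, -0.2603, 0.028])
top (371.5, 164.4, 9.2, 260, [371.6, 164.3], [0.6379, -0.3326, 0.028])
top (163.1, 179.8, 8.1, 207, [163.1, 179.8], [0.5727, 0.2976, 0.028])
top (367.5, 191.5, 9.3, 259, [367.6, 191.4], [0.5555, -0.3217, 0.028])
top (362.8, 219.1, 9.3, 260, [362.8, 219.0], [0.4722, -0.3087, 0.028])
top 346.0 [0.6467, -0.2597, 0.031]
top 371.5 [0.6375, -0.3317, 0.031]
top 163.1 [0.5724, 0.2969, 0.031]
top 367.5 [0.5553, -0.3208, 0.031]
top 362.8 [0.4722, -0.3079, 0.031]
side (221.2, 150.1, 5.3, 81, [221.3, 150.6], [0.5718, 0.2977, 0.028])
side (325.5, 224.5, 7.0, 147, [325.5, 224.7], [0.6482, -0.2483, 0.028])
side (339.9, 241.4, 7.3, 158, [339.7, 241.7], [0.6359, -0.3323, 0.028])
side (321.0, 252.0, 7.3, 170, [321.0, 252.1], [0.5535, -0.3208, 0.028])
side (301.4, 262.5, 7.6, 176, [301.3, 262.7], [0.471, -0.3082, 0.028])
side 221.2 [0.5702, 0.2953, 0.031]
side 325.5 [0.6464, -0.2494, 0.031]
side 339.9 [0.6342, -0.3333, 0.031]
side 321.0 [0.552, -0.3218, 0.031]
side 301.4 [0.4696, -0.3092, 0.031]
t23.90 [ 0.6066 -0.0909  0.1368] yaw -97.5 gap 0.805 F [-1.1  0.4  0.3] q [-0.33  0.63  1.54  0.    0.97  1.37]
```

View pics/side6d.png

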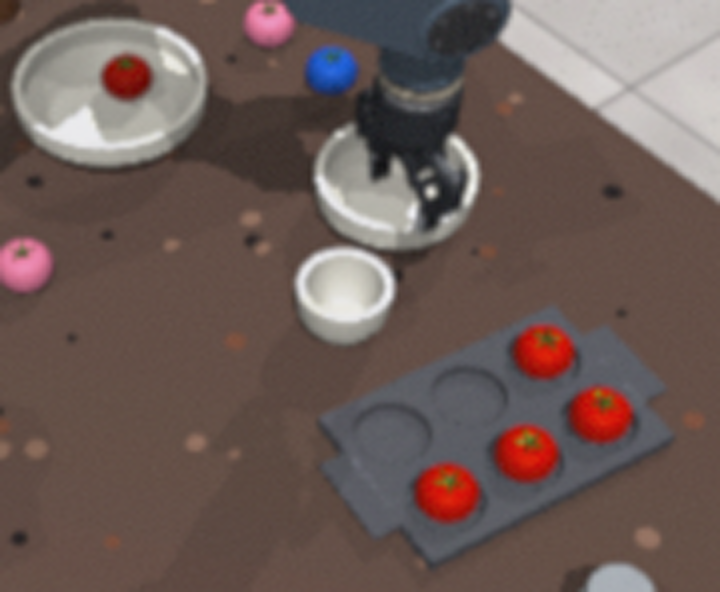

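send_rows:
  steps:
    - [[0.2, -0.006, 0.06, 0, 0.15], [0.2, -0.012, 0.12, 0, 0.3], [0.2, -0.018, 0.18, 0, 0.45], [0.2, -0.024, 0.24, 0, 0.6], [0.2, -0.03, 0.3, 0, 0.628], [0.2, -0.035, 0.36, 0, 0.628], [0.2, -0.0375, 0.3933, -0.02, 0.628], [0.2, -0.0375, 0.3933, -0.04, 0.628]]

```text
t: 24.9
tcp_pos: [0.5726, 0.2995, 0.0967]
tool_rot: [0.363, 0.607, -0.361, 0.608]
force: [0.0, 0.5, 0.4]
finger_gap: 0.8
```

send_rows:
  steps:
    - [[0.2, 0, 0, 0, 0], [0.2, 0, 0, 0, 0], [0.2, 0, 0, 0, 0]]

```text
t: 25.28
tcp_pos: [0.5734, 0.2958, 0.0978]
tool_rot: [0.364, 0.606, -0.363, 0.607]
force: [0.9, 0.2, 0.5]
finger_gap: 0.802
```

```bash
python3 - <<'E'
from h import *
st(); go(0.572,0.2965,0.0165,-62)
E
```

```text
t25.27 [0.5734 0.2958 0.0978] yaw -61.9 gap 0.802 F [0.9 0.2 0.5] q [ 0.3   0.72  1.49 -0.    0.94  1.38]
shift [-0.0014  0.0007 -0.0813]
turn -0.002 rad
```

send_rows:
  steps:
    - [[0.2, -0.0012, 0.0005, -0.03, 0], [0.2, -0.0012, 0.0005, -0.06, 0], [0.2, -0.0012, 0.0005, -0.075, 0], [0.2, -0.0012, 0.0005, -0.081, 0], [0.2, -0.0012, 0.0005, -0.081, 0]]

```text
t: 25.9
tcp_pos: [0.5716, 0.2969, 0.016]
tool_rot: [0.364, 0.606, -0.363, 0.607]
force: [-0.8, 0.4, 0.3]
finger_gap: 0.799
```

send_rows:
  steps:
    - [[0.6, 0, 0, 0, 0], [0.6, 0, 0, 0, 0], [0.6, 0, 0, 0, 0], [0.6, 0, 0, 0, 0], [0.6, 0, 0, 0.02, 0], [0.6, 0, 0, 0.06, 0], [0.6, 0, 0, 0.1, 0], [0.6, 0, 0, 0.105, 0]]

```text
t: 26.9
tcp_pos: [0.5733, 0.2977, 0.1248]
tool_rot: [0.365, 0.605, -0.361, 0.608]
force: [-0.2, 0.5, -2.0]
finger_gap: 0.636
```

send_rows:
  steps:
    - [[0.6, 0, -0.05, 0, 0], [0.6, 0, -0.105, 0, 0], [0.6, 0, -0.16, 0, 0], [0.6, -0.001, -0.215, 0, 0], [0.6, -0.002, -0.27, 0, 0], [0.6, -0.003, -0.325, 0, 0], [0.6, -0.004, -0.38, 0, 0], [0.6, -0.005, -0.435, 0, 0]]

```text
t: 27.9
tcp_pos: [0.5651, -0.1395, 0.1198]
tool_rot: [0.363, 0.607, -0.363, 0.606]
force: [0.3, 0.6, -1.2]
finger_gap: 0.636
```

send_rows:
  steps:
    - [[0.6, 0, -0.05, 0, 0], [0.6, 0, -0.0975, 0, 0], [0.6, 0, -0.0975, -0.03, 0], [0.6, 0, -0.0975, -0.06, 0], [0.6, 0, -0.0975, -0.08, 0], [0.6, 0, -0.0975, -0.08, 0], [0.6, 0, -0.0975, -0.08, 0]]

```text
t: 28.78
tcp_pos: [0.5667, -0.2357, 0.0412]
tool_rot: [0.363, 0.606, -0.363, 0.607]
force: [-0.8, 0.2, -1.2]
finger_gap: 0.637
```

```bash
python3 - <<'E'
from h import *
st(); go(0.567,-0.2358,0.0165,-62)
E
```

```text
t28.77 [ 0.5667 -0.2357  0.0412] yaw -61.8 gap 0.637 F [-0.8  0.2 -1.2] q [-0.58  0.77  1.59 -0.    0.78  0.5 ]
shift [ 0.0003 -0.0001 -0.0247]
turn -0.004 rad
```

send_rows:
  steps:
    - [[0.6, 0, 0, -0.012, 0], [0.6, 0, 0, -0.02, 0], [0.6, 0, 0, -0.0245, 0], [0.6, 0, 0, -0.0245, 0], [0.6, 0, 0, -0.0245, 0]]

```text
t: 29.4
tcp_pos: [0.5663, -0.2357, 0.0162]
tool_rot: [0.363, 0.607, -0.363, 0.607]
force: [-0.2, -0.1, -1.1]
finger_gap: 0.636
```

send_rows:
  steps:
    - [[0.2, 0, 0, 0, 0], [0.2, 0, 0, 0, 0], [0.2, 0, 0, 0, 0], [0.2, 0, 0, 0.03, 0], [0.2, 0, 0, 0.08, 0], [0.2, 0, 0.02, 0.12, 0], [0.2, -0.05, 0.045, 0.12, 0], [0.2, -0.1, 0.08, 0.12, 0]]

```text
t: 30.4
tcp_pos: [0.4659, -0.1556, 0.1371]
tool_rot: [0.363, 0.605, -0.363, 0.608]
force: [0.1, -0.4, -0.5]
finger_gap: 0.803
```

```bash
python3 - <<'E'
from h import *
for n in ('top','side'):
    im=snap(n,n+'7.png'); 
    if n=='top': bowls(im)
    for t in tomatoes(im,n,0.028): print(n,t)
    cv2.imwrite('pics/%s7d.png'%n,cv2.resize(im[100:290,130:390],None,fx=3,fy=3,interpolation=cv2.INTER_CUBIC)[:,:,::-1])
st()
E
```

```text
bowl [291.7 192.9] [30.3 31.2] [[0.5423, -0.091, 0.06], [0.542, -0.0907, 0.064], [0.5418, -0.0903, 0.068]]
bowl [166.5 190.4] [66.6 68. ] [[0.5387, 0.2779, 0.06], [0.5385, 0.2769, 0.064], [0.5383, 0.2759, 0.068]]
bowl [264.9 145.6] [53.6 54.7] [[0.6802, -0.0083, 0.06], [0.6795, -0.0083, 0.064], [0.6787, -0.0082, 0.068]]
top (343.9, 159.5, 9.1, 257, [343.9, 159.5], [0.6503, -0.2487, 0.028])
top (371.5, 164.4, 9.2, 261, [371.6, 164.3], [0.638, -0.3327, 0.028])
top (339.6, 186.9, 9.0, 236, [340.0, 186.5], [0.568, -0.2387, 0.028])
top (367.5, 191.5, 9.3, 260, [367.6, 191.4], [0.5555, -0.3217, 0.028])
side (325.5, 224.5, 7.0, 149, [325.5, 224.6], [0.6484, -0.248, 0.028])
side (307.0, 234.5, 7.2, 135, [307.1, 235.1], [0.5639, -0.2389, 0.028])
side (339.8, 241.5, 7.3, 160, [339.7, 241.7], [0.6358, -0.3322, 0.028])
side (321.0, 252.0, 7.3, 169, [321.0, 252.1], [0.5537, -0.3207, 0.028])
side (301.4, 262.5, 7.6, 177, [301.4, 262.7], [0.4711, -0.3082, 0.028])
t30.50 [ 0.4557 -0.1483  0.1348] yaw -61.8 gap 0.802 F [ 0.1 -1.1  0.1] q [-0.55  0.5   1.87  0.    0.79  0.53]
```

View pics/side7d.png

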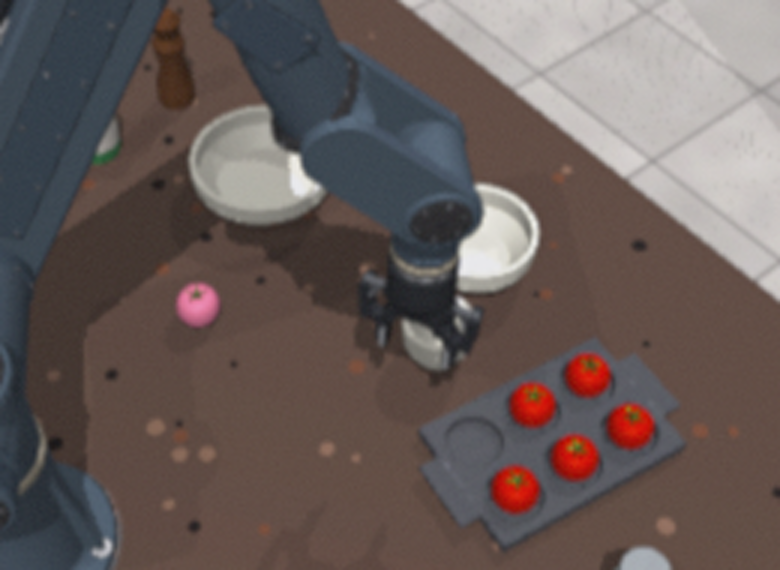

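View pics/top7d.png

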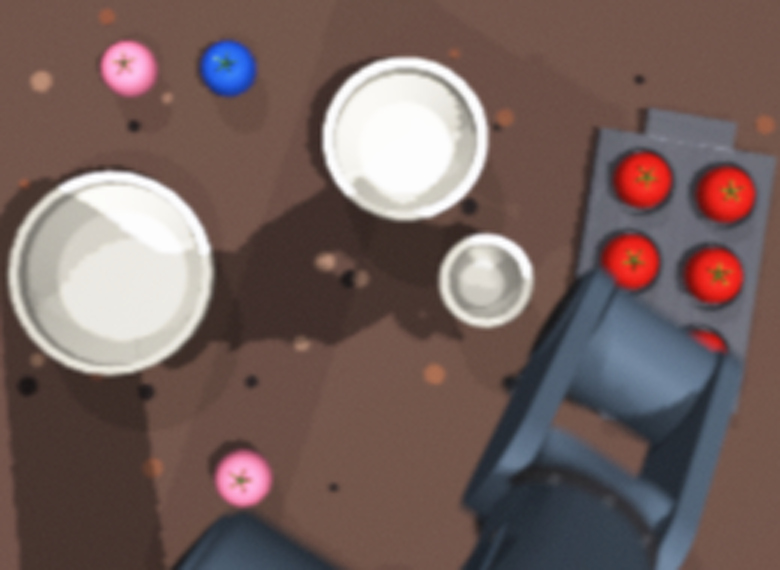

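send_rows:
  steps:
    - [[0.5, 0.03, 0.03, 0, 0.17], [0.5, 0.06, 0.06, 0, 0.34], [0.5, 0.09, 0.09, 0, 0.51], [0.5, 0.12, 0.12, 0, 0.68], [0.5, 0.137, 0.148, 0, 0.85], [0.5, 0.137, 0.148, -0.01, 1.02], [0.5, 0.137, 0.148, -0.02, 1.08], [0.5, 0.137, 0.148, -0.03, 1.08]]

```text
t: 31.5
tcp_pos: [0.6033, -0.0075, 0.1058]
tool_rot: [-0.0, 0.707, 0.0, 0.707]
force: [0.3, 1.1, 0.9]
finger_gap: 0.5
```

send_rows:
  steps:
    - [[0.5, 0, 0, 0, 0], [0.5, 0, 0, 0, 0], [0.5, 0, 0, 0, 0]]

```text
t: 31.88
tcp_pos: [0.6035, -0.0078, 0.1066]
tool_rot: [-0.0, 0.707, 0.0, 0.707]
force: [0.1, -0.0, -0.8]
finger_gap: 0.501
```

```bash
python3 - <<'E'
from h import *
st(); 
for n in ('top','side'):
    im=snap(n,n+'8.png'); 
    if n=='top': bowls(im)
go(0.6035,-0.008,0.049,0)
E
```

```text
t31.88 [ 0.6035 -0.0078  0.1066] yaw 0.0 gap 0.501 F [ 0.1 -0.  -0.8] q [-0.2   0.66  1.59  0.    0.89 -0.2 ]
bowl [295.7 193.9] [22.  33.2] [[0.5397, -0.1027, 0.06], [0.5394, -0.1023, 0.064], [0.5392, -0.102, 0.068]]
bowl [166.6 190.8] [67.5 67.6] [[0.5376, 0.2777, 0.06], [0.5374, 0.2767, 0.064], [0.5372, 0.2757, 0.068]]
bowl [269.4 127.8] [15.3 47.2] [[0.7338, -0.0202, 0.06], [0.7329, -0.0201, 0.064], [0.732, -0.0201, 0.068]]
shift [ 0.0001 -0.0002 -0.0575]
turn -0.001 rad
```

View pics/top8.png

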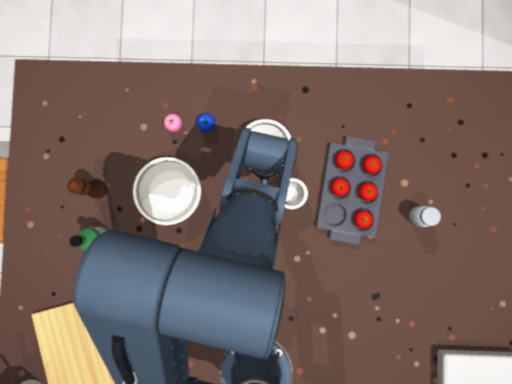

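View pics/side8.png

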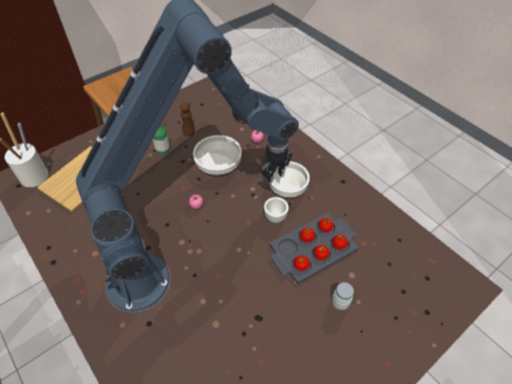

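send_rows:
  steps:
    - [[0.5, 0, 0, -0.025, 0], [0.5, 0, 0, -0.045, 0], [0.5, 0, 0, -0.0575, 0], [0.5, 0, 0, -0.0575, 0], [0.5, 0, 0, -0.0575, 0]]
  grip_force: 90

```text
t: 32.6
tcp_pos: [0.6037, -0.0077, 0.0492]
tool_rot: [-0.0, 0.707, 0.0, 0.708]
force: [0.5, 0.4, -0.6]
finger_gap: 0.501
```

send_rows:
  steps:
    - [[1.0, 0, 0, 0, 0], [1.0, 0, 0, 0, 0], [1.0, 0, 0, 0, 0], [1.0, 0, 0, 0, 0], [1.0, 0, 0, 0, 0], [1.0, 0, 0, 0, 0]]

```text
t: 33.35
tcp_pos: [0.6043, -0.0074, 0.0496]
tool_rot: [-0.0, 0.706, 0.0, 0.708]
force: [0.0, 1.9, 5.6]
finger_gap: 0.064
```

send_rows:
  steps:
    - [[1.0, 0, 0, 0.005, 0], [1.0, 0, 0, 0.015, 0], [1.0, 0, 0, 0.03, 0], [1.0, 0, 0, 0.05, 0], [1.0, 0, 0, 0.07, 0], [1.0, 0, 0, 0.09, 0], [1.0, 0, 0, 0.1, 0], [1.0, 0, 0, 0.1, 0]]

```text
t: 34.35
tcp_pos: [0.6032, -0.0077, 0.1493]
tool_rot: [-0.0, 0.707, 0.0, 0.707]
force: [-0.4, -1.0, -4.1]
finger_gap: 0.062
```

```bash
python3 - <<'E'
from h import *
st(); 
for n in ('top','side'):
    im=snap(n,n+'9.png'); 
    if n=='top': bowls(im)
cv2.imwrite('pics/side9d.png',cv2.resize(im[90:250,170:370],None,fx=3.9,fy=3.7,interpolation=cv2.INTER_CUBIC)[:,:,::-1])
E
```

```text
t34.35 [ 0.6032 -0.0077  0.1493] yaw 0.1 gap 0.062 F [-0.4 -1.  -4.1] q [-0.2   0.6   1.56 -0.    0.98 -0.2 ]
bowl [296.3 194. ] [21. 33.] [[0.5396, -0.1045, 0.06], [0.5393, -0.1042, 0.064], [0.5391, -0.1038, 0.068]]
bowl [166.5 190.8] [67.6 67.6] [[0.5376, 0.2778, 0.06], [0.5374, 0.2768, 0.064], [0.5371, 0.2758, 0.068]]
bowl [271.1 121.7] [18.9 52.2] [[0.7522, -0.0245, 0.06], [0.7512, -0.0244, 0.064], [0.7502, -0.0243, 0.068]]
```

View pics/side9d.png

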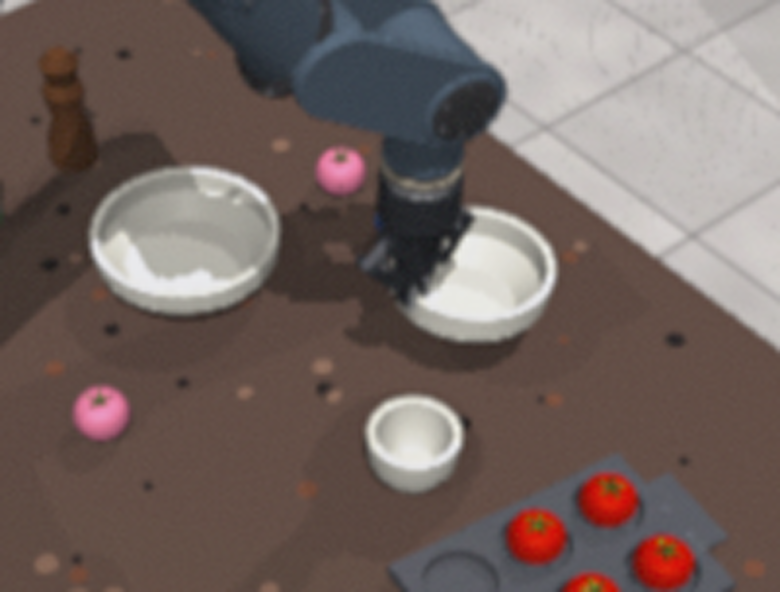

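send_rows:
  steps:
    - [[1.0, -0.012, 0.025, 0, 0], [1.0, -0.03, 0.06, 0, 0], [1.0, -0.05, 0.1, 0, 0], [1.0, -0.07, 0.142, 0, 0], [1.0, -0.09, 0.182, 0, 0], [1.0, -0.11, 0.222, 0, 0], [1.0, -0.13, 0.26, 0, 0], [1.0, -0.138, 0.278, 0, 0]]

```text
t: 35.45
tcp_pos: [0.4629, 0.2719, 0.1477]
tool_rot: [-0.001, 0.708, 0.001, 0.706]
force: [-0.7, -0.4, -4.1]
finger_gap: 0.066
```

send_rows:
  steps:
    - [[1.0, -0.003, 0.007, 0, 0], [1.0, -0.003, 0.007, 0, 0], [1.0, -0.003, 0.007, 0, 0]]

```text
t: 35.83
tcp_pos: [0.4629, 0.2764, 0.1485]
tool_rot: [0.0, 0.707, -0.0, 0.707]
force: [0.7, -0.7, -4.2]
finger_gap: 0.065
```

```bash
python3 - <<'E'
from h import *
st(); 
for n in ('top','side'):
    im=snap(n,n+'10.png'); 
    cv2.imwrite('pics/%s10d.png'%n,cv2.resize(im[100:250,100:300],None,fx=3.9,fy=3.9,interpolation=cv2.INTER_CUBIC)[:,:,::-1])
E
```

```text
t35.83 [0.4629 0.2764 0.1485] yaw -0.0 gap 0.065 F [ 0.7 -0.7 -4.2] q [ 0.33  0.53  1.73 -0.    0.88  0.33]
```

View pics/side10d.png

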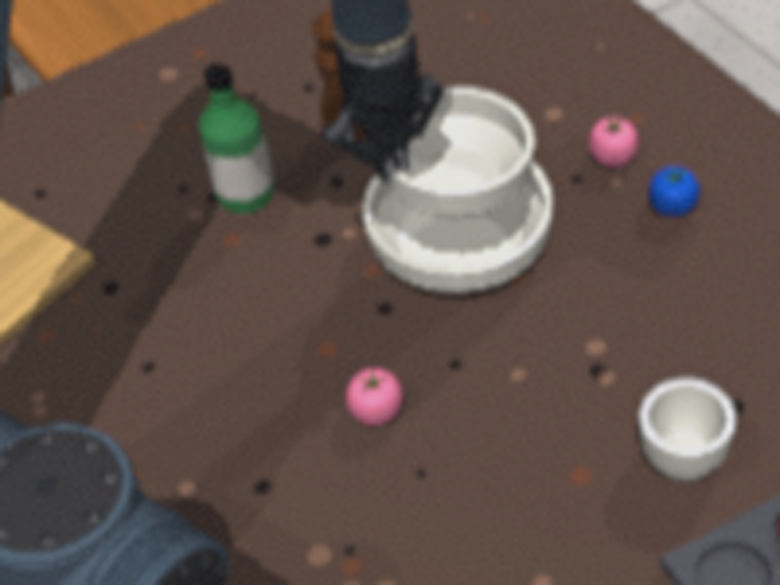

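View pics/top10d.png

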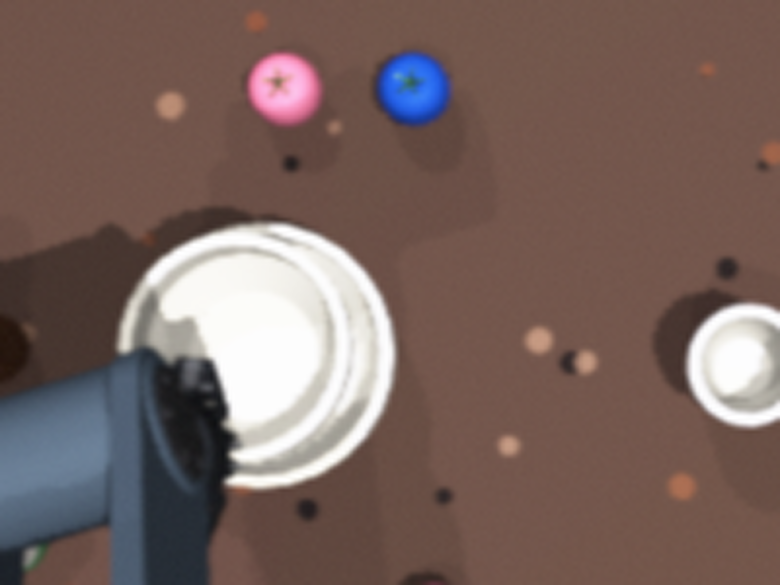

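```bash
python3 - <<'E'
from h import *
for P in [(0.539,0.1964,0.1635),(0.619,0.2764,0.1635),(0.59,0.216,0.1635)]:
    u,v=proj('top',P);print((u-100)*3.9,(v-100)*3.9)
for P in [(0.539,0.1964,0.1635),(0.619,0.2764,0.1635),(0.5955,0.22,0.1635)]:
    u,v=proj('side',P);print('s',(u-100)*3.9,(v-100)*3.9)
E
```

```text
340.46920345242887 346.282432062538
229.4059911784077 227.17112111019452
315.0045205334389 271.5059309872606
s 499.16833311199275 174.1152989728651
s 515.0518058100553 96.30189393473148
s 530.1865195357924 136.12400930269652
```

```bash
python3 - <<'E'
from h import *
im=cv2.imread('pics/top10.png')
c=cv2.resize(im[150:232,125:207],None,fx=7,fy=7,interpolation=cv2.INTER_CUBIC)
for z,col,cen in [(0.1635,(0,0,255),(0.539,0.2764))]:
    pts=np.array([proj('top',(cen[0]+.08*np.cos(a),cen[1]+.08*np.sin(a),z)) for a in np.linspace(0,6.283,60)])
    cv2.polylines(c,[((pts-[125,150])*7).astype(int)],True,col,1)
cv2.imwrite('pics/t10e.png',c)
c=cv2.imread('pics/side10.png');c=cv2.resize(c[115:185,180:250],None,fx=8,fy=8,interpolation=cv2.INTER_CUBIC)
pts=np.array([proj('side',(cen[0]+.08*np.cos(a),cen[1]+.08*np.sin(a),z)) for a in np.linspace(0,6.283,60)])
cv2.polylines(c,[((pts-[180,115])*8).astype(int)],True,col,1)
cv2.imwrite('pics/s10e.png',c)
E
```

```text
(no output)
```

View pics/t10e.png

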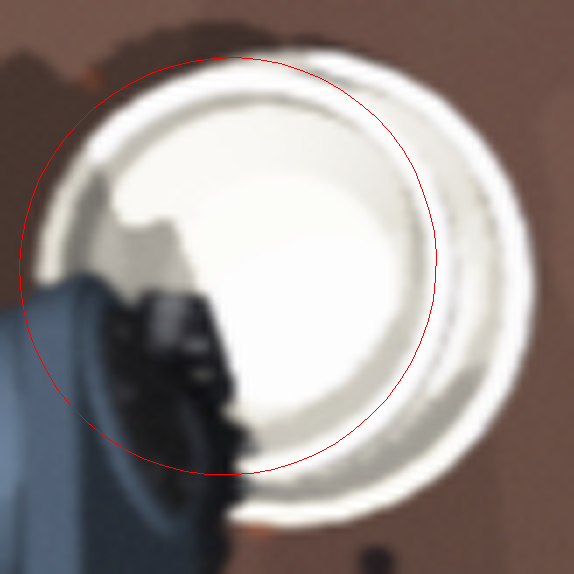

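View pics/s10e.png

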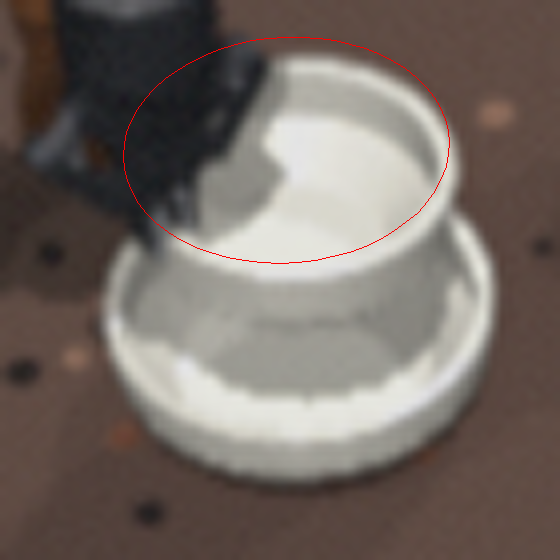

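send_rows:
  steps:
    - [[1.0, 0, 0.001, -0.01, 0], [1.0, 0, 0.001, -0.025, 0], [1.0, 0, 0.001, -0.04, 0], [1.0, 0, 0.001, -0.055, 0], [1.0, 0, 0.001, -0.063, 0], [1.0, 0, 0.001, -0.063, 0]]

```text
t: 36.67
tcp_pos: [0.4616, 0.2782, 0.0847]
tool_rot: [-0.001, 0.708, 0.0, 0.706]
force: [-0.2, -0.8, -3.4]
finger_gap: 0.062
```

```bash
python3 - <<'E'
from h import *
st(); 
for n in ('top','side'):
    im=snap(n,n+'11.png'); a,b=(150,125) if n=='top' else (115,180)
    cv2.imwrite('pics/%s11d.png'%n,cv2.resize(im[a:a+85,b:b+85],None,fx=7,fy=7,interpolation=cv2.INTER_CUBIC)[:,:,::-1])
E
```

```text
t36.67 [0.4616 0.2782 0.0847] yaw 0.1 gap 0.062 F [-0.2 -0.8 -3.4] q [ 0.34  0.63  1.77 -0.    0.74  0.33]
```

View pics/side11d.png

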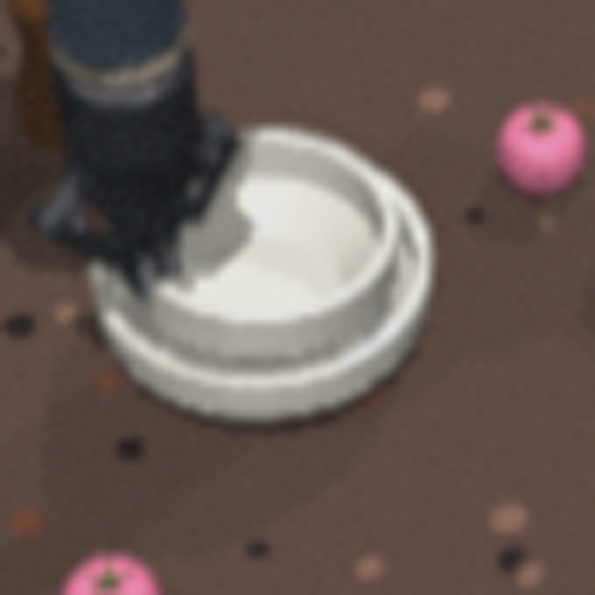

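View pics/top11d.png

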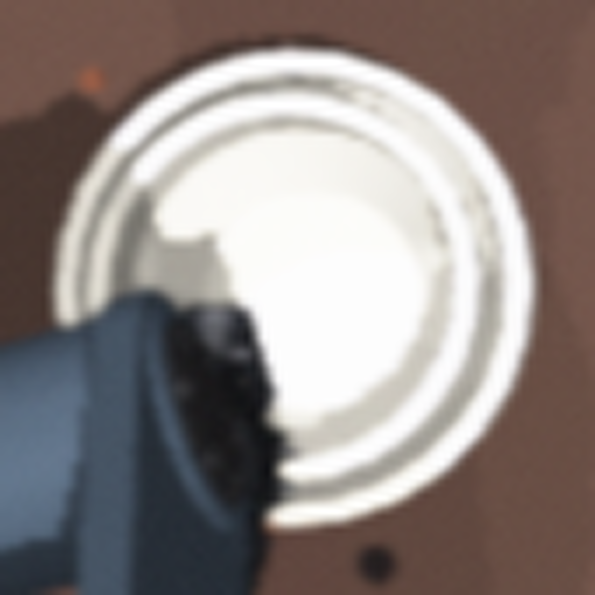

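```bash
python3 - <<'E'
from h import *
for z in (0.092,0.0995): print(ray('top',285/7+125,285/7+150,z))
print(ray('top',295/7+125,286/7+150,0.06))
p=manip.camera_params('top');print(0.16*p['fx']/(1.177-0.095))
E
```

```text
[0.53612095 0.27214751 0.092     ]
[0.53570408 0.27025196 0.0995    ]
[0.53760189 0.27599242 0.06      ]
56.27346083070298
```

send_rows:
  steps:
    - [[1.0, 0.001, 0.005, 0, 0], [1.0, 0.001, 0.005, -0.006, 0], [1.0, 0.001, 0.005, -0.01, 0], [1.0, 0.001, 0.005, -0.013, 0], [1.0, 0.001, 0.005, -0.013, 0]]

```text
t: 37.4
tcp_pos: [0.4628, 0.2832, 0.0722]
tool_rot: [-0.0, 0.707, 0.0, 0.707]
force: [-0.4, 0.2, -3.5]
finger_gap: 0.063
```

send_rows:
  steps:
    - [[1.0, 0, 0, -0.002, 0], [1.0, 0, 0, -0.004, 0], [1.0, 0, 0, -0.004, 0]]

```text
t: 37.78
tcp_pos: [0.463, 0.2833, 0.0685]
tool_rot: [-0.0, 0.707, 0.0, 0.707]
force: [-0.2, -0.6, -4.0]
finger_gap: 0.063
```

send_rows:
  steps:
    - [[1.0, 0, 0, -0.002, 0], [1.0, 0, 0, -0.004, 0], [1.0, 0, 0, -0.004, 0]]

```text
t: 38.15
tcp_pos: [0.463, 0.2833, 0.0644]
tool_rot: [-0.0, 0.707, 0.0, 0.707]
force: [-0.5, -0.1, -4.1]
finger_gap: 0.063
```

send_rows:
  steps:
    - [[1.0, 0, 0, -0.0015, 0], [1.0, 0, 0, -0.0025, 0], [1.0, 0, 0, -0.0025, 0]]

```text
t: 38.52
tcp_pos: [0.4628, 0.2834, 0.0622]
tool_rot: [-0.0, 0.707, 0.0, 0.707]
force: [-2.5, -0.4, -1.1]
finger_gap: 0.065
```

send_rows:
  steps:
    - [[0.8, 0, 0, 0, 0], [0.75, 0, 0, 0, 0], [0.75, 0, 0, 0, 0], [0.75, 0, 0, 0.01, 0], [0.75, 0, 0, 0.03, 0], [0.75, 0, 0, 0.07, 0], [0.75, 0, 0, 0.1, 0], [0.75, 0, 0, 0.1, 0]]

```text
t: 39.52
tcp_pos: [0.465, 0.2841, 0.1652]
tool_rot: [0.0, 0.705, 0.001, 0.709]
force: [0.5, 0.3, 0.4]
finger_gap: 0.251
```

send_rows:
  steps:
    - [[0.75, 0.03, -0.06, 0, 0], [0.75, 0.045, -0.12, 0, 0], [0.75, 0.045, -0.18, 0, 0], [0.75, 0.045, -0.24, 0, 0], [0.75, 0.045, -0.28, 0, 0], [0.75, 0.045, -0.28, 0, 0], [0.75, 0.045, -0.28, 0, 0]]

```text
t: 40.4
tcp_pos: [0.5075, 0.0038, 0.1615]
tool_rot: [0.0, 0.708, 0.0, 0.707]
force: [-0.1, -0.6, 1.2]
finger_gap: 0.25
```

```bash
python3 - <<'E'
from h import *
st(); 
for n in ('top','side'):
    im=snap(n,n+'12.png'); a,b=(150,125) if n=='top' else (115,180)
    if n=='top': bowls(im)
    cv2.imwrite('pics/%s12d.png'%n,cv2.resize(im[a:a+85,b:b+85],None,fx=7,fy=7,interpolation=cv2.INTER_CUBIC)[:,:,::-1])
E
```

```text
t40.40 [0.5075 0.0038 0.1615] yaw 0.0 gap 0.250 F [-0.1 -0.6  1.2] q [-0.21  0.47  1.79  0.    0.88 -0.21]
bowl [295.3 192.3] [24.1 31.2] [[0.5444, -0.1015, 0.06], [0.5442, -0.1012, 0.064], [0.5439, -0.1008, 0.068]]
bowl [166.3 190.6] [67.2 67.5] [[0.5383, 0.2785, 0.06], [0.5381, 0.2775, 0.064], [0.5379, 0.2765, 0.068]]
```

View pics/side12d.png

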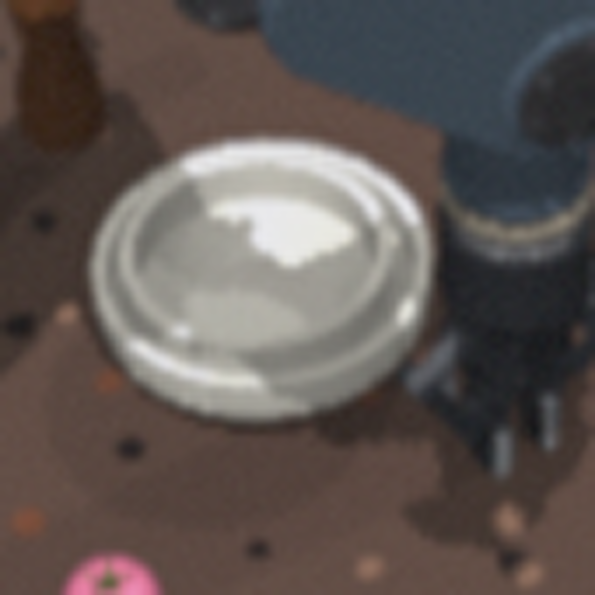

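View pics/top12d.png

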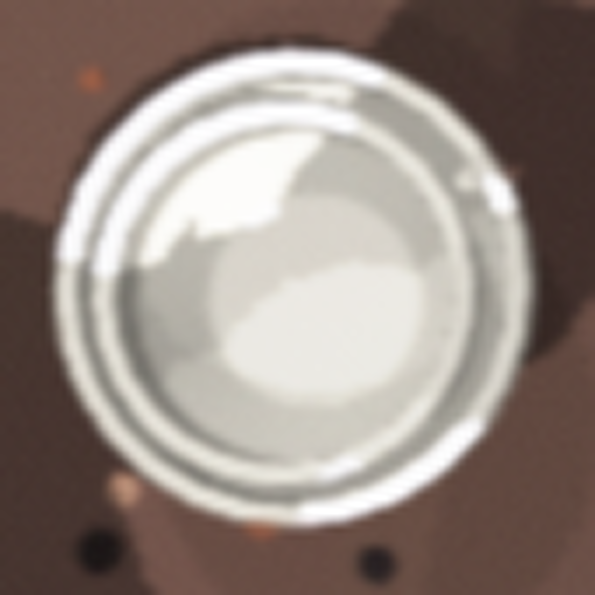

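View pics/top12.png

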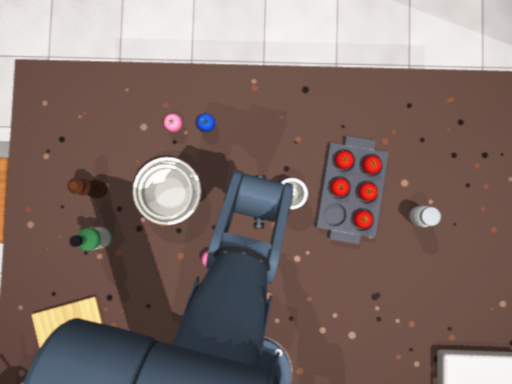

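```bash
python3 - <<'E'
from h import *
print(ray('top',283.5/7+125,291/7+150,0.072),ray('top',295/7+125,286/7+150,0.06))
im=cv2.imread('pics/side12.png');cv2.imwrite('pics/side12e.png',cv2.resize(im[185:235,245:305],None,fx=10,fy=10,interpolation=cv2.INTER_CUBIC))
for P in [(0.541,-0.0905,0.068),(0.541-.045,-0.0905,0.068),(0.541+.045,-0.0905,0.068),(0.541,-0.0905+.045,0.068),(0.541,-0.0905-.045,0.068)]:
    u,v=proj('side',P);print((u-245)*10,(v-185)*10)
E
```

```text
[0.53471062 0.27772207 0.072     ] [0.53760189 0.27599242 0.06      ]
310.06118181257534 209.99513083222496
216.77557710313351 271.9704834130016
401.2081249444259 149.44062239706966
231.52243973162172 134.59866988656955
390.84558623704766 287.5474067132117
```

View pics/side12e.png

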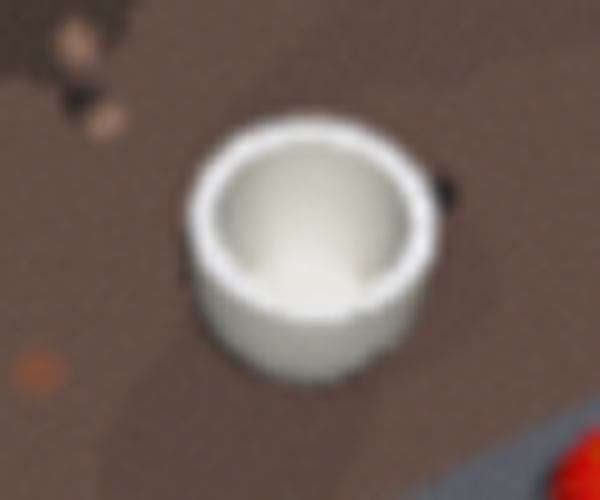

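send_rows:
  steps:
    - [[0.5, -0.004, -0.05, 0, 0], [0.5, -0.0078, -0.094, -0.02, 0], [0.5, -0.0078, -0.094, -0.05, 0], [0.5, -0.0078, -0.094, -0.06, 0], [0.5, -0.0078, -0.094, -0.06, 0], [0.5, -0.0078, -0.094, -0.06, 0]]

```text
t: 41.25
tcp_pos: [0.501, -0.0899, 0.1029]
tool_rot: [-0.001, 0.707, 0.001, 0.708]
force: [-0.3, 0.5, 0.2]
finger_gap: 0.502
```

```bash
python3 - <<'E'
from h import *
st(); im=snap('side','side13.png');cv2.imwrite('pics/side13e.png',cv2.resize(im[175:235,235:315],None,fx=9,fy=9,interpolation=cv2.INTER_CUBIC)[:,:,::-1])
go(0.5,-0.0905,0.052,0)
E
```

```text
t41.25 [ 0.501  -0.0899  0.1029] yaw 0.2 gap 0.502 F [-0.3  0.5  0.2] q [-0.4   0.58  1.84  0.    0.73 -0.4 ]
shift [-0.0011 -0.0004 -0.051 ]
turn -0.002 rad
```

View pics/side13e.png

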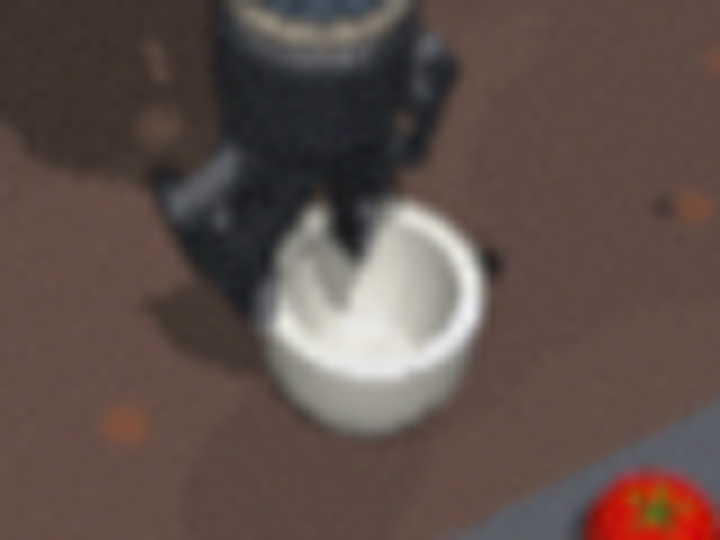

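Fingers straddle the near rim of the small bowl, inner finger over its inside. Descend and pinch.

send_rows:
  steps:
    - [[0.5, -0.001, 0, -0.02, 0], [0.5, -0.001, 0, -0.04, 0], [0.5, -0.001, 0, -0.051, 0], [0.5, -0.001, 0, -0.051, 0]]
  grip_force: 70

```text
t: 41.8
tcp_pos: [0.4993, -0.0904, 0.051]
tool_rot: [-0.0, 0.707, 0.001, 0.707]
force: [0.1, 0.2, 1.0]
finger_gap: 0.502
```

send_rows:
  steps:
    - [[1.0, 0, 0, 0, 0], [1.0, 0, 0, 0, 0], [1.0, 0, 0, 0, 0], [1.0, 0, 0, 0, 0], [1.0, 0, 0, 0, 0], [1.0, 0, 0, 0, 0]]

```text
t: 42.55
tcp_pos: [0.5004, -0.0909, 0.0522]
tool_rot: [-0.001, 0.706, -0.0, 0.708]
force: [0.6, 1.4, 6.3]
finger_gap: 0.089
```

send_rows:
  steps:
    - [[1.0, 0, 0, 0.005, 0], [1.0, 0, 0, 0.02, 0], [1.0, 0, 0, 0.05, 0], [1.0, 0, 0, 0.085, 0], [1.0, 0, 0.02, 0.11, 0], [1.0, 0, 0.055, 0.115, 0], [1.0, -0.002, 0.095, 0.115, 0], [1.0, -0.003, 0.14, 0.115, 0]]

```text
t: 43.55
tcp_pos: [0.4959, 0.0502, 0.167]
tool_rot: [0.0, 0.707, -0.0, 0.707]
force: [0.4, -0.5, -2.3]
finger_gap: 0.092
```

send_rows:
  steps:
    - [[1.0, -0.001, 0.045, 0, 0], [1.0, -0.001, 0.09, 0, 0], [1.0, -0.002, 0.135, 0, 0], [1.0, -0.003, 0.18, 0, 0], [1.0, -0.0035, 0.215, 0, 0], [1.0, -0.0035, 0.2285, 0, 0], [1.0, -0.0035, 0.2285, -0.02, 0], [1.0, -0.0035, 0.2285, -0.03, 0]]

```text
t: 44.55
tcp_pos: [0.4919, 0.277, 0.1355]
tool_rot: [-0.001, 0.708, -0.0, 0.706]
force: [0.0, -0.0, -1.7]
finger_gap: 0.088
```

send_rows:
  steps:
    - [[1.0, 0, 0, 0, 0], [1.0, 0, 0, 0, 0]]

```text
t: 44.8
tcp_pos: [0.4933, 0.2774, 0.1365]
tool_rot: [-0.0, 0.707, 0.0, 0.707]
force: [-0.2, 0.3, -2.0]
finger_gap: 0.085
```

```bash
python3 - <<'E'
from h import *
st(); 
for n in ('top','side'):
    im=snap(n,n+'14.png'); a,b=(150,125) if n=='top' else (115,180)
    cv2.imwrite('pics/%s14d.png'%n,cv2.resize(im[a:a+85,b:b+85],None,fx=7,fy=7,interpolation=cv2.INTER_CUBIC)[:,:,::-1])
E
```

```text
t44.80 [0.4933 0.2774 0.1365] yaw 0.0 gap 0.085 F [-0.2  0.3 -2. ] q [ 0.31  0.58  1.67 -0.    0.89  0.31]
```

View pics/side14d.png

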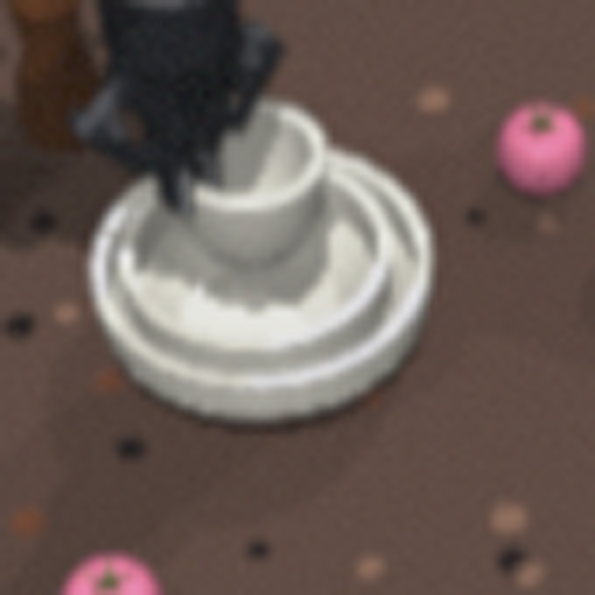

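View pics/top14d.png

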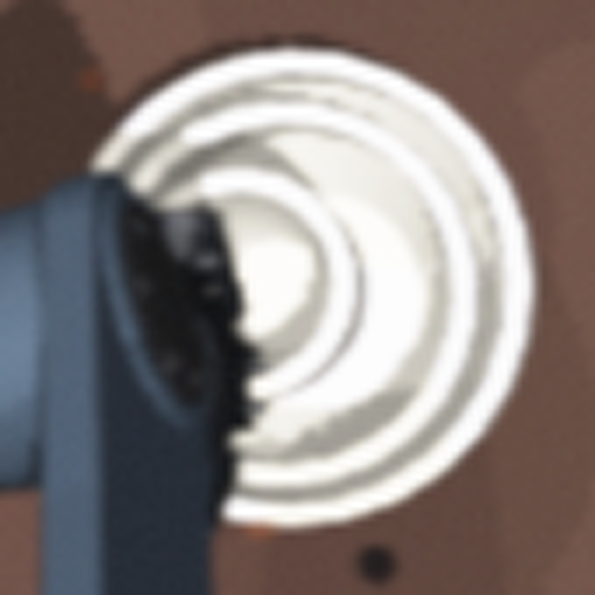

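```bash
python3 - <<'E'
from h import *
print(ray('top',243/7+125,283.5/7+150,0.152))
E
```

```text
[0.53288828 0.27329506 0.152     ]
```

send_rows:
  steps:
    - [[1.0, 0.002, 0.0035, -0.01, 0], [1.0, 0.002, 0.0035, -0.03, 0], [1.0, 0.002, 0.0035, -0.05, 0], [1.0, 0.002, 0.0035, -0.06, 0], [1.0, 0.002, 0.0035, -0.063, 0], [1.0, 0.002, 0.0035, -0.063, 0]]

```text
t: 45.65
tcp_pos: [0.4951, 0.2815, 0.0733]
tool_rot: [-0.0, 0.707, 0.0, 0.707]
force: [1.5, -0.1, -2.1]
finger_gap: 0.093
```

send_rows:
  steps:
    - [[1.0, 0, 0, -0.0015, 0], [1.0, 0, 0, -0.003, 0], [1.0, 0, 0, -0.003, 0]]

```text
t: 46.02
tcp_pos: [0.4949, 0.2814, 0.0703]
tool_rot: [-0.0, 0.707, 0.0, 0.707]
force: [0.4, -0.3, -2.4]
finger_gap: 0.087
```

send_rows:
  steps:
    - [[1.0, 0, 0, -0.0015, 0], [1.0, 0, 0, -0.0025, 0], [1.0, 0, 0, -0.0025, 0]]

```text
t: 46.4
tcp_pos: [0.494, 0.2817, 0.0684]
tool_rot: [-0.0, 0.707, 0.0, 0.707]
force: [-3.5, 1.2, 5.9]
finger_gap: 0.091
```

send_rows:
  steps:
    - [[0.74, 0, 0, 0.001, 0], [0.74, 0, 0, 0.001, 0], [0.74, 0, 0, 0.001, 0], [0.74, 0, 0, 0.015, 0], [0.74, 0, 0, 0.04, 0], [0.74, 0, 0, 0.08, 0], [0.74, 0, 0, 0.12, 0], [0.74, 0, 0, 0.12, 0]]

```text
t: 47.4
tcp_pos: [0.4974, 0.2823, 0.192]
tool_rot: [0.001, 0.704, 0.001, 0.71]
force: [-0.0, -0.2, -0.6]
finger_gap: 0.26
```

send_rows:
  steps:
    - [[0.5, -0.01, -0.06, 0, 0], [0.5, -0.02, -0.12, 0, 0], [0.5, -0.03, -0.18, 0, 0], [0.5, -0.04, -0.24, 0, 0], [0.5, -0.05, -0.28, 0, 0], [0.5, -0.05, -0.28, 0, 0], [0.5, -0.05, -0.28, 0, 0], [0.5, -0.05, -0.28, 0, 0]]

```text
t: 48.4
tcp_pos: [0.4448, 0.0024, 0.1875]
tool_rot: [-0.001, 0.707, 0.001, 0.707]
force: [0.3, -0.2, -0.7]
finger_gap: 0.5
```

```bash
python3 - <<'E'
from h import *
st(); 
for n in ('top','side'):
    im=snap(n,n+'15.png'); a,b=(150,125) if n=='top' else (115,180)
    for t in tomatoes(im,n,0.028): print(n,t)
    cv2.imwrite('pics/%s15d.png'%n,cv2.resize(im[a:a+85,b:b+85],None,fx=7,fy=7,interpolation=cv2.INTER_CUBIC)[:,:,::-1])
E
```

```text
t48.40 [0.4448 0.0024 0.1875] yaw 0.2 gap 0.500 F [ 0.3 -0.2 -0.7] q [-0.25  0.36  1.92  0.    0.87 -0.25]
top (343.9, 159.5, 9.1, 257, [343.9, 159.5], [0.6503, -0.2487, 0.028])
top (371.5, 164.4, 9.2, 260, [371.6, 164.3], [0.6379, -0.3326, 0.028])
top (339.6, 186.9, 9.0, 253, [339.6, 186.8], [0.5669, -0.2375, 0.028])
top (367.5, 191.6, 9.2, 256, [367.6, 191.4], [0.5556, -0.3216, 0.028])
top (362.8, 219.1, 9.3, 261, [362.9, 219.0], [0.4722, -0.3088, 0.028])
side (325.5, 224.5, 7.0, 148, [325.4, 224.7], [0.648, -0.2484, 0.028])
side (307.0, 234.5, 7.2, 135, [307.1, 235.1], [0.5639, -0.2389, 0.028])
side (339.8, 241.5, 7.3, 160, [339.6, 241.8], [0.6355, -0.3323, 0.028])
side (321.1, 252.3, 7.4, 172, [321.1, 252.1], [0.5537, -0.3209, 0.028])
side (301.4, 262.5, 7.6, 152, [301.2, 263.4], [0.4689, -0.3098, 0.028])
```

View pics/side15d.png

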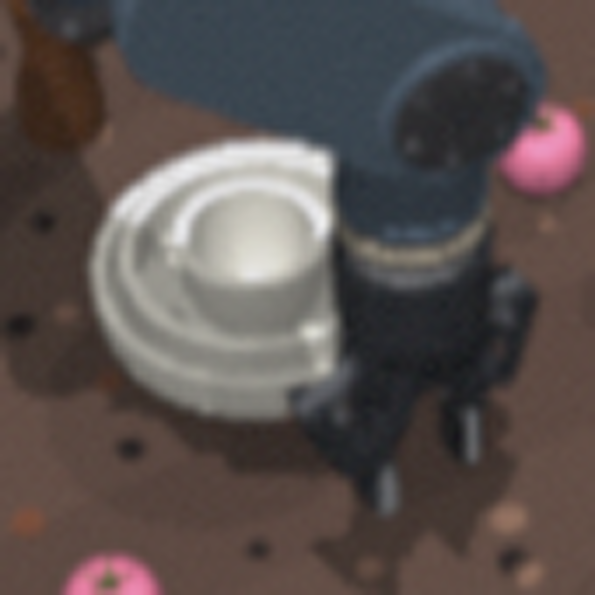

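View pics/top15d.png

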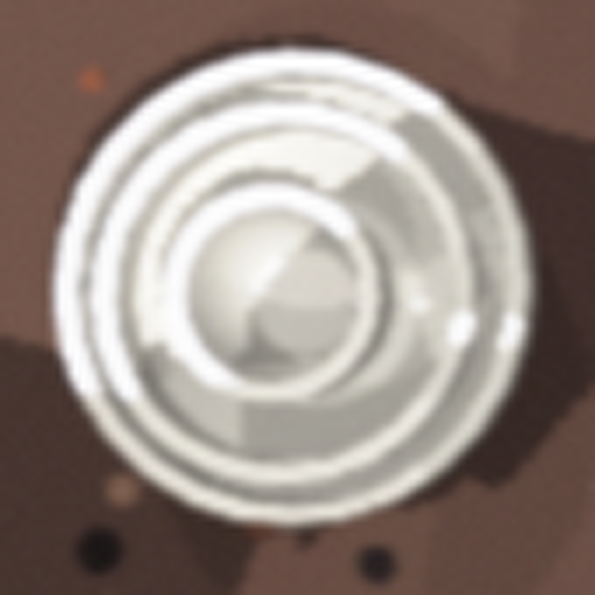

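View pics/side15.png

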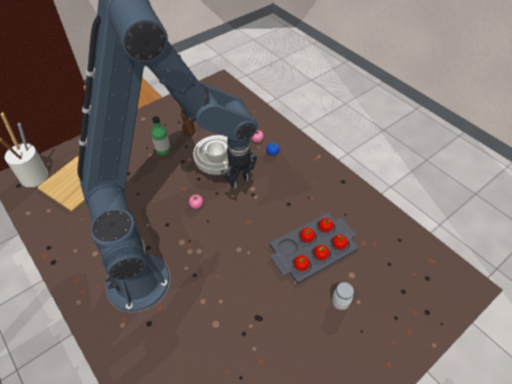

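View pics/top15.png

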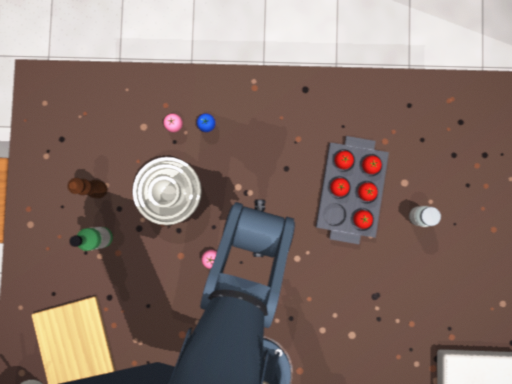

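```bash
python3 - <<'E'
from h import *
print(ray('top',273.5/7+125,290/7+150,0.084),ray('top',283.5/7+125,290/7+150,0.072))
st(); print(manip.sign_off())
E
```

```text
[0.53436215 0.27883529 0.084     ] [0.53512783 0.27773994 0.072     ]
t48.50 [0.4449 0.0024 0.1875] yaw 0.2 gap 0.503 F [-0.2  0.  -0.3] q [-0.25  0.36  1.92  0.    0.87 -0.25]
the job is handed in; nothing more can be done
None
```

The job is done and handed in after 48.5 s of robot time, well under the 210 s limit. Five tomatoes were present, with only one in the large bowl. Each now stands in its own well of the tin, leaving one near-side well empty. Once they were all in, I set the medium bowl in the large one and then the small bowl in the medium one.

- **Tomatoes:** in the last pictures all five sit about 1–4 mm from the well centres I had measured, at seated height.
- **Bowls:** they look upright. The small bowl is about 1–2 mm off the medium one's centre, and the medium about 3 mm off the large one's.
- **Bystanders:** the pepper mill, oil bottle, spice jar and the pink and blue look-alikes stand where they started in the pictures; I did not measure them.
- **Disagreement:** while I carried the medium bowl, its rim measured up to about 8 mm lower and 2–6 mm to one side of where it should have been. I corrected the sideways part before lowering. It touched down close to the expected height, so the height reading was off, or the bowl was hanging slightly tilted.

I saw no knock and no slackened grip, and no check failed.

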